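# Ready the bottle filler: empty the ball tins, stand up the bottles

### The job

Get the filling bench ready for the next batch. Take the hooded tins in the order red, yellow, blue cover: lift each one upright off the green mat to feel whether it is heavy, tip the steel ball of every loaded tin out through its side mouth into the white tub, never tip an empty tin, and leave all three tins standing upright on the green mat. Every fallen amber square bottle must end up standing upright on the blue infeed plate; leave the other things on the bench where they are.

Things in the scene. Friction and masses are not known exactly. Their poses are not given: they have to be found in the camera images.
- tin_mat: green rubber mat, 170 x 360 x 4 mm (x, y, z), fixed to the bench; the tins' place. Origin: centre of its underside, long side along y.
- tub: white open plastic rinse tub, 200 x 180 mm outside, 70 mm high, walls and floor 4 mm, fixed. Origin: centre of its underside; 200 mm side along its x, z up.
- infeed: blue painted infeed plate of the filling line, 130 x 250 x 5 mm (x, y, z), flat, no rim, fixed. Origin: centre of its underside.
- tin_red: hooded square tin, white, red fixed cover: 60 x 60 x 110 mm tall, walls 3 mm, 0.25 kg empty (+-12 %). Origin: centre of its underside, z up. Only opening: a side mouth in the -x face, 54 mm wide, 58 to 107 mm up; grip the +y and -y faces. Starts upright, mouth to the robot (+-25 deg). Empty or with one ball on its floor, which rolls out when it is tipped about 100 deg over its mouth side.
- ball_red: steel check-valve ball, diameter 38 mm, 0.22 kg, hidden inside the red tin at the start; in some starts it does not exist and that tin is empty. Origin: its centre.
- tin_yellow: hooded square tin, white, yellow fixed cover: 60 x 60 x 110 mm tall, walls 3 mm, 0.25 kg empty (+-12 %). Origin: centre of its underside, z up. Only opening: a side mouth in the -x face, 54 mm wide, 58 to 107 mm up; grip the +y and -y faces. Starts upright, mouth to the robot (+-25 deg). Empty or with one ball on its floor, which rolls out when it is tipped about 100 deg over its mouth side.
- ball_yellow: steel check-valve ball, diameter 38 mm, 0.22 kg, hidden inside the yellow tin at the start; in some starts it does not exist and that tin is empty. Origin: its centre.
- tin_blue: hooded square tin, white, blue fixed cover: 60 x 60 x 110 mm tall, walls 3 mm, 0.25 kg empty (+-12 %). Origin: centre of its underside, z up. Only opening: a side mouth in the -x face, 54 mm wide, 58 to 107 mm up; grip the +y and -y faces. Starts upright, mouth to the robot (+-25 deg). Empty or with one ball on its floor, which rolls out when it is tipped about 100 deg over its mouth side.
- ball_blue: steel check-valve ball, diameter 38 mm, 0.22 kg, hidden inside the blue tin at the start; in some starts it does not exist and that tin is empty. Origin: its centre.
- bottle_1: closed amber square bottle with black cap: body 52 x 52 mm and 95 mm high, cap diameter 36 mm from 108 to 130 mm height, 130 mm in all, 0.18 kg, thick heavy base (centre of mass about 30 mm up). Origin: centre of its bottom face; its z axis points from bottom to cap. It starts lying on a flat side with the cap pointing away from the robot, give or take 15 degrees.
- bottle_2: closed amber square bottle with black cap: body 52 x 52 mm and 95 mm high, cap diameter 36 mm from 108 to 130 mm height, 130 mm in all, 0.18 kg, thick heavy base (centre of mass about 30 mm up). Origin: centre of its bottom face; its z axis points from bottom to cap. It starts lying on a flat side with the cap pointing away from the robot, give or take 15 degrees.
- cap_a: loose black screw cap, diameter 42 mm, 24 mm high; a bystander, to be left alone. Origin: its underside.
- cap_b: loose black screw cap, diameter 42 mm, 24 mm high; a bystander, to be left alone. Origin: its underside.
- jar: amber jar with black cap, diameter 70 mm, 90 mm high; a bystander, to be left alone. Origin: its underside.
- clamp_ring: steel clamp ring, diameter 64 mm, 14 mm high; a bystander, to be left alone. Origin: its underside.
- spanner: steel spanner lying on the bench; a bystander, to be left alone. Origin: its underside.
- nozzle: steel filling nozzle standing, diameter 48 mm, 75 mm high; a bystander, to be left alone. Origin: its underside.
- valve_block: aluminium valve block 60 x 70 x 50 mm; a bystander, to be left alone. Origin: its underside.

How it is judged:
By the outcome, as a careful person would: the job done as asked, in the order asked, and still so for the second after the job is handed in, with the robot touching nothing.
Of ball_red, ball_yellow, ball_blue only 1 to 2 are there at a start; the rules pass over those that are not, and their reading is None.
At some moment in a run one of bottle_1, bottle_2 may be knocked a few centimetres aside while the robot is not near it.
It also fails if it takes over 210 s, if anything falls off the work surface, if the arm or the gripper's body presses on something with over 40 N, if the wrist force passes 120 N, or if a joint passes its speed limit or range.

### The arm

A 6-joint arm with a two-finger parallel gripper is mounted at the origin on the work surface. World frame = base frame: x ahead of the robot, y to its left, z up, the work surface at z = 0. Lengths are in m, angles in rad, forces in N, time in s.
With the tool pointing down it reaches from about 0.3 to 0.825 m from the base axis. Payload 5.4 kg.
Tool frame: the origin (TCP) lies midway between the tips of the shut fingers; the grasp point (between the pads) lies 19 mm behind it; z points along the fingers, y is the direction in which the jaws open and shut (so a half turn about z gives the same grasp; the last joint's range is limited). The gripper opens to 92 mm and grips with 3 to 60 N. Pads are 20 mm wide; open, the fingers measure 128 mm over their backs; the gripper's body (75 mm by 189 mm) begins 69 mm behind the grasp point.
Start: joints at [1.078, 0.158, 1.597, -0, 1.386, -0.21], TCP at [0.16, 0.552, 0.215] pointing down, gripper open.
Joint ranges: [-2.91, 2.91], [-0.94, 2.29], [0.18, 2.7], [-1.29, 4.43], [0.17, 2.64], [-3, 3]. Speed limits (rad/s): [2.57, 2.57, 3.14, 3.14, 3.14, 3.14].

### API

Orientations are given as a unit quaternion [w, x, y, z].
In Python, from plant import sensors, viewer, job gives the robot as it stands. The module is installed in compiled form; this text tells all that it offers.
- The arm moves only by the tool apply_moves, never from a script. Its argument "plan" is text: rows parted by semicolons, each of 6 numbers parted by spaces: the shift along the tool's x, y, z in cm, then the turn, a rotation vector about the tool's x, y, z in rad. A call has 1 to 20 rows; each row is the pose to reach, as a shift and turn from the pose commanded when the call began, along the tool's axes at that moment; what a row does not reach only later rows make up. A row lasts 1/8 s, in which the tool goes at most 62.5 mm and 10.7 degrees, less where a joint would pass 70% of its speed; a pose out of reach is approached as far as the arm can. A call with a gripper value outside its range is refused whole. "hand" is the opening, from -1 (shut) to 1 (fully open), so that 0 is half open, set as the call begins (left out, the last holds). The fingers move at their own pace and stop on an object; "newtons" is the grip in N (left out, the last holds). Time passes only in rows, so rows that repeat a pose let the fingers close. It gives the time, the measured TCP pose, the force and the opening at its end, in the units of the state.
- sensors.observe(): the state, without advancing time (a new reading comes with each control period).
- viewer.capture(name): name is "side" or "top"; returns the picture (480x640x3 uint8, red, green, blue); there is no depth.
- viewer.camera_model(name): a dict with "camera_matrix" (3x3 intrinsics, pixels), "R" (3x3) and "t" (3): a world point X has camera coordinates R X + t. Camera axes: x right, y down, z forward; pixel columns grow to the right and rows downward; lengths in m; the calibration is good to about 2 mm. A picture is of the moment at which its call begins. camera_model takes no time and is no camera call.
- job.job_done(): hands the job in, once; it reports no verdict.
The state is a dict: "time_s": time; "joint_positions": joint angles; "qvel": joint speeds; "effort": joint torques, N m; "tcp_pos": TCP position; "eef_rot": TCP orientation; "contact_force": force on the tool from outside, world axes, zero at the start; "wrist_torque": the same for the moment, N m; "finger_gap": opening from 0.0 (shut) to 1.0 (fully open).
Only numpy, scipy, OpenCV 4.12 (cv2) and the standard library are available. Lean on these libraries where they do the work, as an engineer would, in place of code of your own. Each camera call takes 0.05 s, during which the arm holds its last target.

## Working session

There is one attempt and no reset: what is moved stays moved. The work goes in short steps, Python scripts to look and compute and a tool call to move; the robot and the scene stay as the last step left them, time stands still between calls to the robot, and variables do not carry over. Pictures are saved under pics/ and viewed, and the job is handed in when it is done.

Besides the shell and the picture viewer there is one more tool, called after ">>>" as name(argument=value, ...), one argument or row to a line, values as JSON. apply_moves: Moves the arm, as the interface text tells. Its arguments: {"type":"object","properties":{"plan":{"type":"string"},"hand":{"type":"number"},"newtons":{"type":"number"}},"required":["plan"]}

```bash
mkdir -p pics; python3 - <<'E'
from plant import sensors, viewer, job
import cv2,numpy as np
np.set_printoptions(precision=4,suppress=True)
for n in("side","top"):
    im=viewer.capture(n); cv2.imwrite(f"pics/{n}0.png",im[:,:,::-1]); m=viewer.camera_model(n)
    print(n,m["camera_matrix"],m["R"],m["t"],-np.array(m["R"]).T@m["t"])
print(sensors.observe())
E
```

```text
side [[456.1767   0.     325.0748]
 [  0.     456.1767 243.1781]
 [  0.       0.       1.    ]] [[ 0.95   -0.312   0.0091]
 [-0.1961 -0.6195 -0.7601]
 [ 0.2428  0.7203 -0.6497]] [-0.5137  0.1434  0.861 ] [ 0.3071 -0.6916  0.6732]
top [[548.3528   0.     316.5729]
 [  0.     548.3528 235.7141]
 [  0.       0.       1.    ]] [[-0.0294 -0.9993  0.0238]
 [-0.9992  0.0288 -0.0262]
 [ 0.0255 -0.0245 -0.9994]] [-0.0246  0.5286  1.1184] [ 0.4989 -0.0123  1.1322]
{'time_s': 0.1, 'joint_positions': array([ 1.0779,  0.159 ,  1.5981, -0.    ,  1.3862, -0.2101]), 'qvel': array([ 0.0007, -0.0023, -0.0027,  0.0001,  0.0006, -0.0001]), 'effort': array([ -0.0001, -38.6502, -32.296 ,   0.0703,   0.0339,  -0.    ]), 'tcp_pos': array([0.1602, 0.5517, 0.2137]), 'eef_rot': array([-0.0003,  0.1409,  0.99  , -0.0008]), 'contact_force': array([-0.0097, -0.7911,  0.3247]), 'wrist_torque': array([ 0.0439, -0.0123,  0.0524]), 'finger_gap': 1.000025335109668}
```

View pics/side0.png

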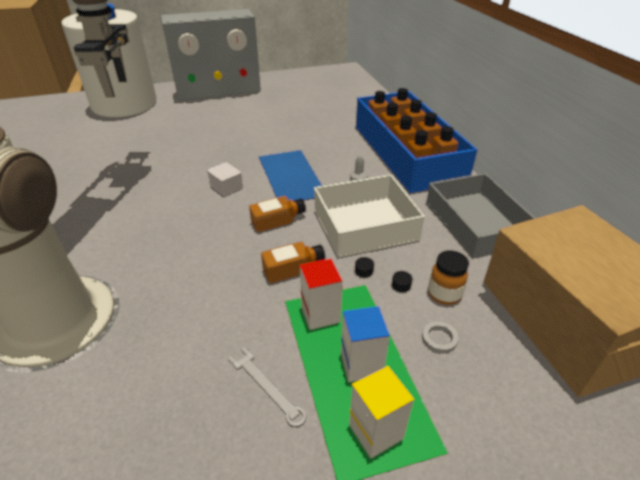

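View pics/top0.png

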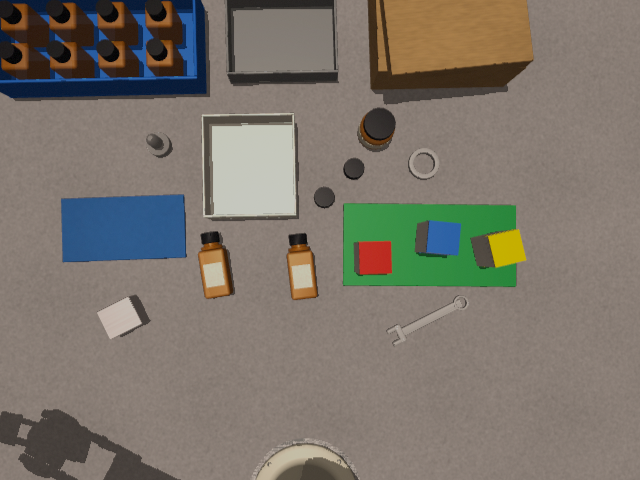

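The side view shows red, blue and yellow tins on the mat from near to far. Both bottles lie left of the mat with the tub behind them. In the top view the tin covers are at about (375,258), (440,238) and (505,248), the bottles at (215,270) and (302,270), and the tub at (250,165). The infeed plate is at (123,228). Next I'll localise these.

```bash
cat > h.py <<'E'
from plant import sensors, viewer, job
import cv2,numpy as np
from scipy.spatial.transform import Rotation as Ro
np.set_printoptions(precision=4,suppress=True)
def cap(n,name):
    im=viewer.capture(n); cv2.imwrite(f"pics/{name}.png",im[:,:,::-1]); return im
def bp(n,uv,z):
    m=viewer.camera_model(n);K=m["camera_matrix"];R=np.array(m["R"]);t=np.array(m["t"])
    uv=np.atleast_2d(uv).astype(float)
    d=(R.T@np.linalg.inv(K)@np.c_[uv,np.ones(len(uv))].T).T
    c=-R.T@t
    return c+d*((z-c[2])/d[:,2])[:,None]
def pj(n,X):
    m=viewer.camera_model(n);X=np.atleast_2d(X);c=(np.array(m["R"])@X.T).T+m["t"]
    p=(np.array(m["camera_matrix"])@c.T).T
    return p[:,:2]/p[:,2:]
def blob(im,lo,hi,roi=None):
    h=cv2.cvtColor(im,cv2.COLOR_RGB2HSV); k=cv2.inRange(h,np.array(lo),np.array(hi))
    if roi is not None:
        q=np.zeros_like(k);a,b,c,d=roi;q[b:d,a:c]=255;k&=q
    cs,_=cv2.findContours(k,cv2.RETR_EXTERNAL,cv2.CHAIN_APPROX_NONE)
    return max(cs,key=cv2.contourArea),k
def rect(n,c,z):
    X=bp(n,c.reshape(-1,2),z)[:,:2]
    r=cv2.minAreaRect((X*1000).astype(np.float32))
    return np.array(r[0])/1000,np.array(r[1]),r[2]
E
python3 - <<'E'
from h import *
im=cv2.imread("pics/top0.png")[:,:,::-1].copy()
for n,lo,hi,roi,z in [("red",(0,150,100),(6,255,255),(340,200,520,290),.114),("yel",(22,150,100),(32,255,255),(340,200,540,290),.114),("blu",(105,120,100),(125,255,255),(340,200,520,290),.114),
 ("mat",(45,100,50),(75,255,255),None,.004),("infeed",(95,120,40),(125,255,255),(40,180,200,280),.005),
 ("b_l",(5,120,60),(20,255,255),(180,225,250,310),.04),("b_r",(5,120,60),(20,255,255),(270,225,330,310),.04)]:
    c,_=blob(im,lo,hi,roi); print(n,rect("top",c,z),cv2.contourArea(c))
for p in [(205,115),(294,114),(297,217),(204,217)]: print("tub",bp("top",p,.07))
for n in [(211,238),(299,239)]: print("cap",bp("top",n,.03))
for n,z in [((158,145),.0),((150,138),.075),((325,197),.024),((354,168),.024),((378,124),.09)]: print("misc",bp("top",n,z))
# zoom bottles
cv2.imwrite("pics/bz.png",cv2.resize(im[220:310,180:340,::-1],None,fx=5,fy=5,interpolation=cv2.INTER_CUBIC))
cv2.imwrite("pics/tz.png",cv2.resize(im[195:295,335:535,::-1],None,fx=4,fy=4,interpolation=cv2.INTER_CUBIC))
E
```

```text
red (array([ 0.4812, -0.1448]), array([59.6661, 57.6667]), 88.33475494384766) 953.5
yel (array([ 0.493 , -0.3921]), array([62.356, 60.52 ]), 11.53857707977295) 1000.5
blu (array([ 0.5138, -0.2732]), array([59.3511, 59.6982]), 82.69985961914062) 929.0
mat (array([ 0.5025, -0.2725]), array([357.7749, 169.1627]), 87.78810119628906) 12363.5
infeed (array([0.5551, 0.3537]), array([128.6015, 248.9136]), 0.44419047236442566) 7530.0
b_l (array([0.4656, 0.1669]), array([108.8469,  52.8064]), 7.991408348083496) 1316.5
b_r (array([ 0.4574, -0.0066]), array([108.795 ,  51.9556]), 5.1032490730285645) 1291.5
tub [[0.7664 0.1711 0.07  ]]
tub [[ 0.7643 -0.0014  0.07  ]]
tub [[ 0.5634 -0.0015  0.07  ]]
tub [[0.5684 0.1778 0.07  ]]
cap [[0.5285 0.1721 0.03  ]]
cap [[ 0.5215 -0.0039  0.03  ]]
misc [[0.7241 0.2811 0.    ]]
misc [[0.7231 0.2767 0.075 ]]
misc [[ 0.6052 -0.0589  0.024 ]]
misc [[ 0.6626 -0.1196  0.024 ]]
misc [[ 0.7363 -0.162   0.09  ]]
```

View pics/bz.png

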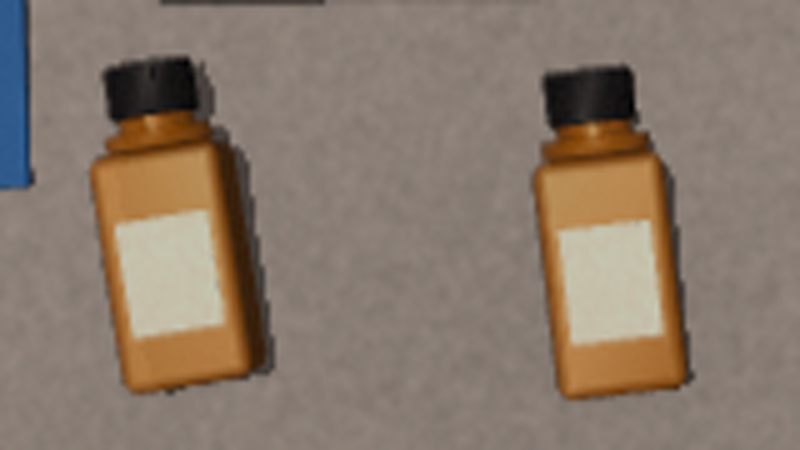

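View pics/tz.png

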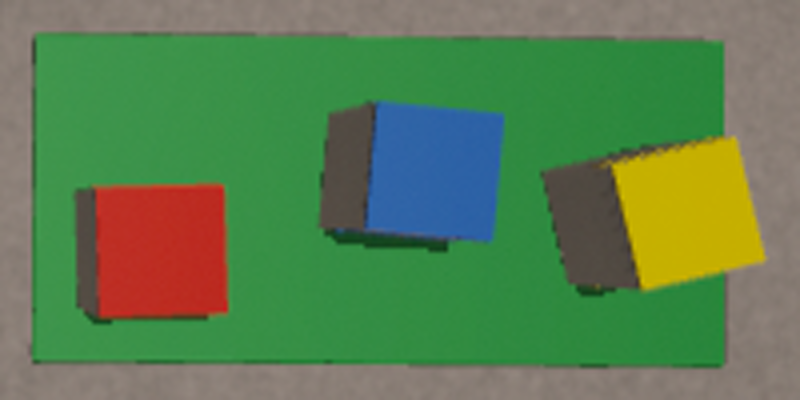

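```bash
cat >> h.py <<'E'
R0=np.array([[-1,0,0],[0,1,0],[0,0,-1.]]).T
def RT(yaw,pitch=0,roll=0): # deg; pitch>0 tips tool forward(+x)
    return (Ro.from_euler('z',yaw,degrees=True)*Ro.from_euler('y',-pitch,degrees=True)*Ro.from_matrix(R0)).as_matrix()
def cur():
    s=sensors.observe();q=s["eef_rot"]; return np.array(s["tcp_pos"]),Ro.from_quat([q[1],q[2],q[3],q[0]]).as_matrix(),s
def rel(pos,R,start=None,grasp=True):
    p,Rc=(start if start else cur()[:2])
    pos=np.array(pos,float)
    if grasp: pos=pos+0.019*R[:,2]
    return np.r_[(Rc.T@(pos-p))*100, Ro.from_matrix(Rc.T@R).as_rotvec()]
def show(*a,**k): print(" ".join(f"{v:.2f}" for v in rel(*a,**k)))
import json,os
def log():
    s=sensors.observe()
    with open("log.jsonl","a") as f: f.write(json.dumps({k:np.array(v).tolist() for k,v in s.items()})+"\n")
    return s
E
python3 - <<'E'
from h import *
log()
show((.35,.3,.28),RT(0,0)); show((.48,-.145,.22),RT(-1.7,0))
E
```

```text
-25.25 -18.88 -4.70 -0.00 -0.00 -0.28
-50.15 -57.97 1.35 -0.00 -0.00 -0.25
```

>>> apply_moves(
  plan="-25 -19 -5 0 0 -0.28;-25 -19 -5 0 0 -0.28;-25 -19 -5 0 0 -0.28;-25 -19 -5 0 0 -0.28;-25 -19 -5 0 0 -0.28;-25 -19 -5 0 0 -0.28;-25 -19 -5 0 0 -0.28;-25 -19 -5 0 0 -0.28",
)

```text
time_s: 1.1
tcp_pos: [0.3465, 0.3009, 0.264]
eef_rot: [-0.001, 0.0, 1.0, -0.0]
contact_force: [-0.6, -0.6, 0.4]
finger_gap: 1.0
```

```bash
python3 -c "
from h import *
log();p,R,s=cur();print(p,R,s['joint_positions'],s['time_s'],s['contact_force'])"
```

```text
[0.3465 0.3009 0.264 ] [[-1.      0.0009 -0.0013]
 [ 0.0009  1.     -0.0001]
 [ 0.0013 -0.0001 -1.    ]] [ 0.4504 -0.1825  1.8374  0.0005  1.4878 -1.1195] 1.1 [-0.5638 -0.5841  0.3946]
```

>>> apply_moves(
  plan="-5 -15 -5 0.3 0.4 0.2;-5 -15 -5 0.3 0.4 0.2;-5 -15 -5 0.3 0.4 0.2;-5 -15 -5 0.3 0.4 0.2;-5 -15 -5 0.3 0.4 0.2;-5 -15 -5 0.3 0.4 0.2;-5 -15 -5 0.3 0.4 0.2",
)

```text
time_s: 1.98
tcp_pos: [0.3964, 0.1506, 0.3151]
eef_rot: [-0.197, 0.099, 0.964, -0.148]
contact_force: [0.8, 0.3, 1.1]
finger_gap: 1.002
```

```bash
python3 -c "
from h import *
log();p,R,s=cur();print(p,R,s['joint_positions'],s['time_s'],s['contact_force'])"
```

```text
[0.3964 0.1506 0.3151] [[-0.9027  0.1332 -0.4092]
 [ 0.2496  0.9366 -0.2458]
 [ 0.3506 -0.324  -0.8787]] [ 0.2005  0.1266  1.5115 -0.1739  1.9713 -1.1948] 1.975 [0.8039 0.2845 1.138 ]
```

>>> apply_moves(
  plan="-5 -15 0 -0.4 -0.6 -0.2;-5 -15 0 -0.4 -0.6 -0.2;-5 -15 0 -0.4 -0.6 -0.2;-5 -15 0 -0.4 -0.6 -0.2;-5 -15 0 -0.4 -0.6 -0.2;-5 -15 0 -0.4 -0.6 -0.2;-5 -15 0 -0.4 -0.6 -0.2",
)

```text
time_s: 2.85
tcp_pos: [0.4225, -0.0022, 0.3458]
eef_rot: [0.103, -0.007, 0.994, 0.041]
contact_force: [0.8, 0.2, 0.2]
finger_gap: 1.0
```

```bash
python3 -c "
from h import *
log();p,R,s=cur();print(p,R,s['joint_positions'],s['time_s'],s['contact_force'])"
```

```text
[ 0.4225 -0.0022  0.3458] [[-0.9789 -0.0219  0.2032]
 [-0.0053  0.9966  0.0822]
 [-0.2043  0.0794 -0.9757]] [-0.4213 -0.495   1.9308  0.1588  1.5517 -1.9967] 2.85 [0.8258 0.1645 0.2169]
```

```bash
cat > fk.py <<'E'
from h import *
from scipy.optimize import least_squares
def chain(q,p,s4=1,s5=1,s6=1):
    a1,h,L1,e1,L2,T,dy=p[:7]
    rz=lambda a:Ro.from_euler('z',a).as_matrix(); ry=lambda a:Ro.from_euler('y',a).as_matrix()
    R=rz(q[0]);x=R@[a1,dy,h]; pts=[x]
    R=R@ry(q[1]);x=x+R@[e1,0,L1];pts.append(x)
    R=R@ry(q[2])@rz(s4*q[3]);x=x+R@[0,0,L2];pts.append(x)
    R=R@ry(s5*q[4])@rz(s6*q[5]);x=x+R@[0,0,T]
    return x,R@rz(p[7]),pts
E
cat > fit.py <<'E'
from fk import *
L=[json.loads(l) for l in open("log.jsonl")]
Q=[np.array(l["joint_positions"]) for l in L];P=[np.array(l["tcp_pos"]) for l in L]
RR=[Ro.from_quat(np.r_[l["eef_rot"][1:],l["eef_rot"][0]]).as_matrix() for l in L]
best=None
for s4 in(1,-1):
  for s6 in(1,-1):
    f=lambda p:np.concatenate([np.r_[(c:=chain(q,p,s4,1,s6))[0]-x,.3*(c[1]-R).ravel()] for q,x,R in zip(Q,P,RR)])
    for c0 in (1.57,-1.57):
      r=least_squares(f,[0,.3,.4,0,.4,.2,0,c0])
      if best is None or r.cost<best[0]: best=(r.cost,s4,s6,r.x,np.abs(r.fun).max())
    
print(best,len(L)); json.dump([best[1],best[2],best[3].tolist()],open("fk.json","w"))
E
python3 fit.py
```

```text
(np.float64(8.144695623527429e-06), 1, 1, array([-0.0024,  0.2655,  0.363 , -0.0062,  0.5223,  0.3141,  0.1199,
        1.5708]), np.float64(0.0026088317633961577)) 4
```

```bash
cat >> fk.py <<'E'
s4,s6,PP=json.load(open("fk.json")) if os.path.exists("fk.json") else (1,1,None)
LO=np.array([-2.91,-.94,.18,-1.29,.17,-3]);HI=np.array([2.91,2.29,2.7,4.43,2.64,3])
def ik(pos,R,q0,grasp=True):
    pos=np.array(pos,float)
    if grasp: pos=pos+.019*R[:,2]
    f=lambda q:np.r_[(c:=chain(q,PP,s4,1,s6))[0]-pos,.3*(c[1]-R).ravel()]
    r=least_squares(f,np.clip(q0,LO+1e-3,HI-1e-3),bounds=(LO,HI))
    return r.x,np.sqrt(2*r.cost)
E
python3 - <<'E'
from fk import *
q0=cur()[2]["joint_positions"]
seeds=[q0]+[np.r_[a,-.3,1.8,b,c,d] for a in(-.3,.3) for b in(0,1.5,3.1) for c in(.5,1.2) for d in(-1.5,1.5)]
def best(pos,R):
    return min((ik(pos,R,s) for s in seeds),key=lambda r:r[1])
for nm,pos,yaw in [("red",(.481,-.145,.085),-1.7),("yel",(.493,-.392,.085),11.5),("blu",(.514,-.273,.085),-7.3),("bl",(.45,.167,.026),8),("tub",(.67,.09,.2),0),("tubfar",(.72,.09,.2),0),("infeed",(.555,.35,.075),0),("infeedn",(.5,.35,.075),0)]:
  for ph in (-40,-30,-15,0,30,50,60,70,80,90):
    q,e=best(pos,RT(yaw,ph)); print(nm,ph,q,"%.4f"%e, "OK" if e<.003 else "")
E
```

```text
red -40 [-0.3963  0.6605  1.3984 -0.236   1.7425 -1.8979] 0.0000 OK
red -30 [-0.42    0.5195  1.5354 -0.1914  1.5769 -1.9143] 0.0000 OK
red -15 [-0.4678  0.3077  1.7477 -0.1134  1.3258 -1.9682] 0.0000 OK
red 0 [-0.5338  0.1001  1.9637  0.      1.0777 -2.0749] 0.0000 OK
red 30 [-0.7367 -0.2648  2.3872  0.5428  0.68   -2.6464] 0.0000 OK
red 50 [-0.9229 -0.3864  2.6282  1.2402  0.6829  2.884 ] 0.0000 OK
red 60 [-1.0149 -0.3303  2.7     1.5598  0.8071  2.5091] 0.0025 OK
red 70 [-1.0879 -0.1195  2.7     1.8113  1.0115  2.1562] 0.0102 
red 80 [-1.1566  0.0992  2.7     1.9352  1.2614  1.8951] 0.0014 OK
red 90 [-1.179   0.3936  2.6217  1.9893  1.5192  1.6862] 0.0000 OK
yel -40 [-0.6381  0.8698  1.0801 -0.5022  1.6867 -2.3402] 0.0000 OK
yel -30 [-0.6813  0.7457  1.2093 -0.3965  1.5408 -2.3689] 0.0000 OK
yel -15 [-0.7627  0.5748  1.3962 -0.2207  1.3282 -2.464 ] 0.0000 OK
yel 0 [-0.8633  0.4308  1.5702 -0.      1.1406 -2.6348] 0.0000 OK
yel 30 [-1.1196  0.2732  1.8714  0.6589  0.9603  3.    ] 0.0126 
yel 50 [-1.2502  0.31    1.9656  1.056   1.063   2.6169] 0.0000 OK
yel 60 [-1.3095  0.3753  1.9
[... 3579 characters left out ...]
188] 0.0000 OK
infeedn -40 [ 0.314   0.904   1.047   0.2085  1.8582 -1.2671] 0.0000 OK
infeedn -30 [ 0.3319  0.764   1.2025  0.1645  1.6734 -1.2637] 0.0000 OK
infeedn -15 [ 0.367   0.5674  1.4274  0.0945  1.3926 -1.2321] 0.0000 OK
infeedn 0 [ 0.413   0.3932  1.6401  0.      1.1082 -1.1578] 0.0000 OK
infeedn 30 [ 0.5381  0.1629  2.0061 -0.4958  0.5689 -0.6662] 0.0000 OK
infeedn 50 [ 0.63    0.138   2.1426 -1.29    0.4768  0.1457] 0.0217 
infeedn 60 [0.6765 0.223  2.2152 4.3726 0.6127 0.7896] 0.0000 OK
infeedn 70 [0.7109 0.3273 2.2288 4.1293 0.825  1.0577] 0.0000 OK
infeedn 80 [0.7333 0.4651 2.21   3.9947 1.0654 1.2196] 0.0000 OK
infeedn 90 [0.7411 0.6222 2.1609 3.9154 1.309  1.3231] 0.0000 OK
```

```bash
cat >> fk.py <<'E'
FL=np.diag([-1.,-1,1])
def RF(yaw,pitch=0): return RT(yaw,pitch)@FL
E
python3 - <<'E'
from fk import *
T=(.675,.085)
qd=np.r_[-.5,.1,1.96,0,1.08,1.07]
for nm,pos,yaw in [("red",(.481,-.145,.069),-1.7),("yel",(.493,-.392,.069),11.5),("blu",(.514,-.273,.069),-7.3)]:
  for ph in (-30,-20,0):
    q,e=ik(pos,RF(yaw,ph),qd); print(nm,ph,q,"%.4f"%e)
for yaw in (20,40,60,80):
  f=np.array([np.cos(np.radians(yaw)),np.sin(np.radians(yaw)),0])
  q=np.r_[-.2,.4,1.5,0,1.2,1.2]
  for ph in range(-30,106,15):
    q,e=ik(np.r_[T,.19],RF(yaw,ph),q); 
    c=chain(q,PP); print(yaw,ph,q,"%.4f"%e,"wrist",c[2][2])
  q,e=ik(np.r_[T,.15],RF(yaw,80),q);print("low80",q,"%.4f"%e)
E
```

```text
red -30 [-0.42    0.5406  1.5411 -0.1915  1.5507  1.2324] 0.0000
red -20 [-0.4501  0.3993  1.6838 -0.1426  1.3811  1.2001] 0.0000
red 0 [-0.5338  0.1236  1.9736 -0.      1.0444  1.0667] 0.0000
yel -30 [-0.6813  0.7638  1.2153 -0.3969  1.5186  0.782 ] 0.0000
yel -20 [-0.7333  0.6471  1.3427 -0.2843  1.3729  0.7241] 0.0000
yel 0 [-0.8633  0.4498  1.5792  0.      1.1127  0.5068] 0.0000
blu -30 [-0.5829  0.7328  1.2621 -0.2221  1.6238  1.1577] 0.0000
blu -20 [-0.6136  0.5913  1.4228 -0.1619  1.4406  1.1311] 0.0000
blu 0 [-0.6957  0.3295  1.7336  0.      1.0785  1.0025] 0.0000
20 -30 [ 0.0191  0.9748  0.6511 -0.1799  2.0093  1.2054] 0.0000 wrist [0.8137 0.1355 0.4456]
20 -15 [-0.0118  0.7043  1.003  -0.092   1.6794  1.2113] 0.0000 wrist [0.7468 0.1111 0.4751]
20 0 [-0.0519  0.4753  1.2999 -0.      1.3664  1.1698] 0.0000 wrist [0.675  0.085  0.4851]
20 15 [-0.1018  0.2779  1.5667  0.1294  1.0639  1.0703] 0.0000 wrist [0.6032 0.0589 0.4751]
20 30 [-0.1607  0.1175  1.8076  0.3537  0.7817  0.8637] 0.0000 wrist [0.5363 0.0345 0.4456]
20 45 [-0.2245  0.0094  2.0172  0.7989  0.565   0.4277] 0.00
[... 2784 characters left out ...]
.3789  0.2691  1.3394 -0.0558] 0.0000 wrist [0.6617 0.0098 0.4751]
80 30 [-0.2775  0.4251  1.4433  0.533   1.3645 -0.239 ] 0.0000 wrist [ 0.6494 -0.0603  0.4456]
80 45 [-0.372   0.4626  1.4896  0.775   1.4359 -0.4067] 0.0000 wrist [ 0.6388 -0.1205  0.3987]
80 60 [-0.4433  0.539   1.515   0.9886  1.5421 -0.547 ] 0.0000 wrist [ 0.6306 -0.1667  0.3376]
80 75 [-0.4872  0.6472  1.5178  1.178   1.6722 -0.656 ] 0.0000 wrist [ 0.6255 -0.1957  0.2664]
80 90 [-0.502   0.7778  1.498   1.3541  1.8183 -0.7321] 0.0000 wrist [ 0.6238 -0.2056  0.19  ]
80 105 [-0.4872  0.9197  1.4569  1.5326  1.9741 -0.7721] 0.0000 wrist [ 0.6255 -0.1957  0.1136]
low80 [-0.4954  0.7565  1.5044  1.2298  1.7002 -0.7407] 0.0000
```

```bash
python3 - <<'E'
from fk import *
p,R,s=cur()
show((.42,-.1,.26),RF(90,0))
E
```

```text
2.44 -10.57 9.37 0.23 0.10 1.58
```

>>> apply_moves(
  plan="2 -10 9 0.23 0.1 1.58;2 -10 9 0.23 0.1 1.58;2 -10 9 0.23 0.1 1.58;2 -10 9 0.23 0.1 1.58;2 -10 9 0.23 0.1 1.58;2 -10 9 0.23 0.1 1.58;2 -10 9 0.23 0.1 1.58;2 -10 9 0.23 0.1 1.58;2 -10 9 0.23 0.1 1.58;2 -10 9 0.23 0.1 1.58;2 -10 9 0.23 0.1 1.58",
)

```text
time_s: 4.22
tcp_pos: [0.4232, -0.095, 0.2456]
eef_rot: [-0.001, 0.708, 0.706, -0.001]
contact_force: [-0.6, 0.0, -0.3]
finger_gap: 0.999
```

```bash
python3 - <<'E'
from fk import *
log();p,R,s=cur();print(p,s["joint_positions"])
show((.481,-.145,.2),RF(-1.7,-15))
E
```

```text
[ 0.4232 -0.095   0.2456] [-0.4993 -0.2429  1.9242 -0.0022  1.4629 -0.497 ]
-4.97 5.32 6.38 0.21 -0.20 1.59
```

>>> apply_moves(
  plan="-5 5.3 6.4 0.21 -0.2 1.59;-5 5.3 6.4 0.21 -0.2 1.59;-5 5.3 6.4 0.21 -0.2 1.59;-5 5.3 6.4 0.21 -0.2 1.59;-5 5.3 6.4 0.21 -0.2 1.59;-5 5.3 6.4 0.21 -0.2 1.59;-5 5.3 6.4 0.21 -0.2 1.59;-5 5.3 6.4 0.21 -0.2 1.59;-5 5.3 6.4 0.21 -0.2 1.59;-5 5.3 6.4 0.21 -0.2 1.59;-5 5.3 6.4 0.21 -0.2 1.59;-5 5.3 6.4 0.21 -0.2 1.59",
)

```text
time_s: 5.72
tcp_pos: [0.4754, -0.1457, 0.1819]
eef_rot: [-0.003, 0.991, -0.016, -0.131]
contact_force: [-0.3, -0.3, -0.0]
finger_gap: 1.001
```

```bash
python3 - <<'E'
from fk import *
log();p,R,s=cur();print(p,s["joint_positions"],s["contact_force"],s["effort"])
print((R-RF(-1.7,-15)).round(3).tolist())
show((.481,-.145,.074),RF(-1.7,-15))
cap("top","t1");cap("side","s1")
E
python3 fit.py
```

```text
[ 0.4754 -0.1457  0.1819] [-0.4694  0.2029  1.6346 -0.1083  1.5438  1.1502] [-0.3324 -0.2749 -0.001 ] [ -0.0099 -38.5488 -30.557   -0.3581   0.8462  -0.0188]
[[-0.0, -0.003, -0.001], [-0.003, 0.0, 0.003], [-0.001, -0.002, 0.0]]
3.34 -0.07 12.17 -0.00 0.00 -0.00
(np.float64(2.6190204434598788e-05), 1, 1, array([-0.0032,  0.2666,  0.3625, -0.0059,  0.5212,  0.3146,  0.1198,
        1.5708]), np.float64(0.003465074834657411)) 6
```

View pics/s1.png

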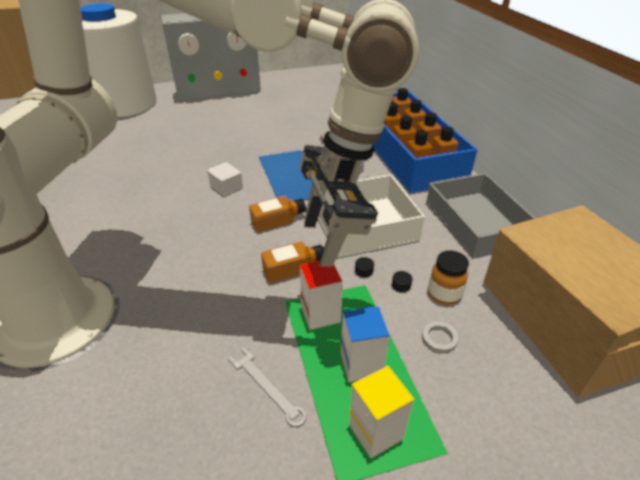

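View pics/t1.png

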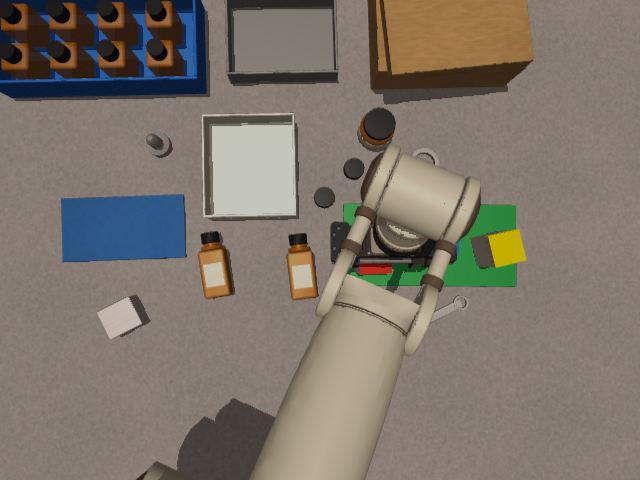

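The gripper is above the red tin, at about (320,250) in the side view, with nothing disturbed. I'll descend and grip.

>>> apply_moves(
  plan="0.8 0 3 0 0 0;1.6 0 6 0 0 0;2.5 0 9 0 0 0;2.9 0 10.6 0 0 0;3.3 0 12.2 0 0 0;3.3 0 12.2 0 0 0;3.3 0 12.2 0 0 0",
)

```text
time_s: 6.7
tcp_pos: [0.4763, -0.1461, 0.0563]
eef_rot: [-0.003, 0.991, -0.017, -0.13]
contact_force: [0.1, -0.1, -0.4]
finger_gap: 1.002
```

>>> apply_moves(
  plan="0 0 0 0 0 0;0 0 0 0 0 0;0 0 0 0 0 0;0 0 0 0 0 0;0 0 0 0 0 0;0 0 0 0 0 0",
  hand=-1,
  newtons=45,
)

```text
time_s: 7.45
tcp_pos: [0.4758, -0.1453, 0.0557]
eef_rot: [-0.003, 0.991, -0.017, -0.131]
contact_force: [1.1, 3.0, 4.2]
finger_gap: 0.655
```

```bash
python3 - <<'E'
from fk import *
log();p,R,s=cur();print(p,s["joint_positions"],s["contact_force"],s["effort"],s["finger_gap"])
show((.481,-.145,.124),RF(-1.7,-15))
E
```

```text
[ 0.4758 -0.1453  0.0557] [-0.4689  0.3573  1.718  -0.1111  1.3079  1.1782] [1.0958 3.0482 4.188 ] [ -1.9334 -39.3044 -26.2977  -1.3546   0.2284  -0.0175] 0.6547324016399662
-1.27 -0.06 -4.84 -0.00 0.00 -0.00
```

>>> apply_moves(
  plan="-0.4 0 -1.5 0 0 0;-0.8 0 -3 0 0 0;-1.3 0 -4.8 0 0 0;-1.3 0 -4.8 0 0 0;-1.3 0 -4.8 0 0 0;-1.3 0 -4.8 0 0 0;-1.3 0 -4.8 0 0 0;-1.3 0 -4.8 0 0 0;-1.3 0 -4.8 0 0 0;-1.3 0 -4.8 0 0 0;-1.3 0 -4.8 0 0 0;-1.3 0 -4.8 0 0 0",
)

```text
time_s: 8.95
tcp_pos: [0.4755, -0.1458, 0.1052]
eef_rot: [-0.003, 0.991, -0.017, -0.131]
contact_force: [-0.0, 0.4, -4.4]
finger_gap: 0.653
```

```bash
python3 - <<'E'
from fk import *
log()
for i in range(6):
    cap("side","s2"); s=sensors.observe(); print(s["contact_force"],s["wrist_torque"],s["tcp_pos"],s["finger_gap"])
E
```

```text
[-0.2926  0.1873 -5.3813] [-0.0148 -0.1346 -0.0045] [ 0.4755 -0.1458  0.1051] 0.6527767432535485
[ 0.3599  0.1317 -5.4308] [-0.0651 -0.1305  0.0381] [ 0.4755 -0.1457  0.1051] 0.6544380523752352
[-0.2547 -0.2551 -5.112 ] [-0.0645 -0.2035  0.0055] [ 0.4755 -0.1457  0.1051] 0.651551952050535
[-0.3848  1.2261 -4.8484] [-0.0283 -0.1961 -0.0163] [ 0.4755 -0.1457  0.1051] 0.6547118946022036
[ 0.1874  0.3125 -4.4222] [-0.1243 -0.1889  0.0103] [ 0.4755 -0.1457  0.1051] 0.6499677160469028
[-0.4639  0.5355 -4.5816] [-0.0422 -0.2043  0.0125] [ 0.4755 -0.1458  0.1051] 0.6540497299387578
```

View pics/s2.png

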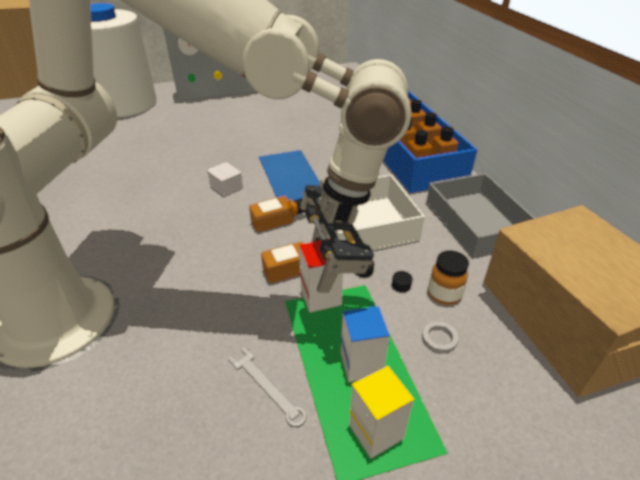

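```bash
python3 - <<'E'
from fk import *
p,R,s=cur(); q=s["joint_positions"]
A=[((.481,-.145,.25),-1.7,-15),((.60,0,.25),12,-15),((.69,.095,.25),25,-15),((.69,.095,.23),25,15),((.69,.095,.21),25,40),((.69,.095,.19),25,65),((.69,.095,.165),25,75),((.69,.095,.165),25,88),((.69,.095,.165),25,95)]
prev=(p,R)
for a in A:
    Rt=RF(a[1],a[2]); q,e=ik(a[0],Rt,q); print(a,q,"%.4f"%e); show(a[0],Rt,start=(p,R))
    
E
```

```text
((0.481, -0.145, 0.25), -1.7, -15) [-0.4675  0.1653  1.5783 -0.1102  1.6357  1.139 ] 0.0000
-3.23 -0.12 -12.23 -0.00 0.00 -0.00
((0.6, 0, 0.25), 12, -15) [-0.1548  0.4427  1.2457 -0.0931  1.6979  1.2061] 0.0000
7.79 -14.90 -15.17 -0.06 0.00 -0.24
((0.69, 0.095, 0.25), 25, -15) [ 0.01    0.7494  0.8223 -0.1103  1.8078  1.1313] 0.0000
16.20 -24.61 -17.41 -0.12 0.00 -0.45
((0.69, 0.095, 0.23), 25, 15) [-0.0925  0.3062  1.4547  0.1431  1.1571  0.999 ] 0.0000
17.56 -25.05 -15.71 -0.00 0.51 -0.48
((0.69, 0.095, 0.21), 25, 40) [-0.2049  0.0789  1.8692  0.6345  0.7058  0.5407] 0.0000
18.61 -25.38 -14.31 0.10 0.94 -0.48
((0.69, 0.095, 0.19), 25, 65) [-0.3116  0.0669  2.1499  1.6719  0.6682 -0.5022] 0.0000
19.39 -25.60 -13.13 0.21 1.37 -0.46
((0.69, 0.095, 0.165), 25, 75) [-0.3403  0.193   2.2004  2.023   0.8521 -0.8847] 0.0000
20.06 -25.65 -11.04 0.26 1.54 -0.45
((0.69, 0.095, 0.165), 25, 88) [-0.3573  0.3532  2.1996  2.2399  1.1393 -1.1198] 0.0000
20.00 -25.68 -11.47 0.32 1.76 -0.44
((0.69, 0.095, 0.165), 25, 95) [-0.3557  0.4599  2.1715  2.3152  1.3019 -1.2019] 0.0000
19.94 -25.68 -11.69 0.35 1.88 -0.42
```

>>> apply_moves(
  plan="-1.1 0 -4 0 0 0;-2.2 0 -8 0 0 0;-3.2 0 -12.2 0 0 0;0.5 -5 -13.2 -0.02 0 -0.08;4 -10 -14.2 -0.04 0 -0.16;7.8 -14.9 -15.2 -0.06 0 -0.24;10.6 -18.1 -15.9 -0.08 0 -0.31;13.4 -21.3 -16.7 -0.1 0 -0.38;16.2 -24.6 -17.4 -0.12 0 -0.45;16.2 -24.6 -17.4 -0.12 0 -0.45;16.2 -24.6 -17.4 -0.12 0 -0.45;16.2 -24.6 -17.4 -0.12 0 -0.45",
)

```text
time_s: 10.75
tcp_pos: [0.6852, 0.0918, 0.232]
eef_rot: [0.027, 0.969, 0.211, -0.128]
contact_force: [0.5, 0.0, -4.7]
finger_gap: 0.651
```

```bash
python3 - <<'E'
from fk import *
log();p,R,s=cur(); q=s["joint_positions"];print(p,q,s["finger_gap"])
T=(.69,.095)
for ph,z in [(0,.245),(15,.235),(30,.225),(45,.21),(60,.195),(72,.17),(80,.165),(88,.165),(93,.165)]:
    print(ph,end="  ");show((*T,z),RF(25,ph))
cap("top","t2")
E
```

```text
[0.6852 0.0918 0.232 ] [ 0.0079  0.684   0.8986 -0.107   1.7983  1.1372] 0.6512612720031223
0  0.70 -0.09 0.43 -0.00 0.26 -0.01
15  1.42 -0.09 1.21 -0.00 0.52 -0.01
30  2.07 -0.09 1.87 -0.00 0.79 -0.01
45  2.76 -0.09 2.93 -0.00 1.05 -0.01
60  3.34 -0.09 3.92 0.00 1.31 -0.01
72  4.05 -0.09 5.94 0.00 1.52 -0.01
80  4.18 -0.09 6.16 0.00 1.66 -0.01
88  4.13 -0.09 5.90 0.00 1.80 -0.01
93  4.09 -0.09 5.74 0.00 1.88 -0.01
```

View pics/t2.png

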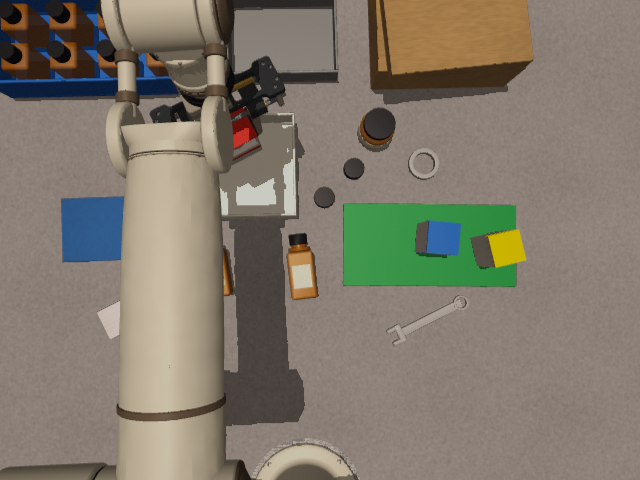

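The red tin is held over the tub at about (240,135), with the mouth facing the tub's near half. I'll tip it gradually.

>>> apply_moves(
  plan="0.35 0 0.2 0 0.13 0;0.7 0 0.4 0 0.26 0;1.1 0 0.8 0 0.39 0;1.4 0 1.2 0 0.52 0;1.7 0 1.5 0 0.65 0;2.1 0 1.9 0 0.79 0;2.4 0 2.4 0 0.92 0;2.8 0 2.9 0 1.05 0;3.1 0 3.4 0 1.18 0;3.3 0 3.9 0 1.31 0;3.7 0 4.9 0 1.42 0;4 0 5.9 0 1.52 0;4 0 5.9 0 1.52 0",
)

```text
time_s: 12.42
tcp_pos: [0.7047, 0.1017, 0.1611]
eef_rot: [-0.126, 0.791, 0.171, 0.573]
contact_force: [0.3, 1.1, -5.6]
finger_gap: 0.653
```

```bash
python3 - <<'E'
from fk import *
log();p,R,s=cur(); q=s["joint_positions"];print(p,q,s["finger_gap"],s["contact_force"],np.degrees(np.arcsin(R[2,2])))
T=(.69,.095)
for ph,z in [(72,.17),(80,.165),(88,.165),(93,.165)]:
    print(ph,end="  ");show((*T,z),RF(25,ph))
cap("top","t3");cap("side","s3")
E
```

```text
[0.7047 0.1017 0.1611] [-0.3449  0.2365  2.1533  1.9747  0.8078 -0.8458] 0.6529464676063977 [ 0.2688  1.0843 -5.5629] -18.10976419289935
72  0.35 -0.01 0.09 0.01 0.00 -0.01
80  0.14 -0.01 0.22 0.01 0.14 -0.00
88  0.40 -0.02 0.17 0.01 0.28 -0.00
93  0.55 -0.02 0.11 0.01 0.37 -0.00
```

View pics/s3.png

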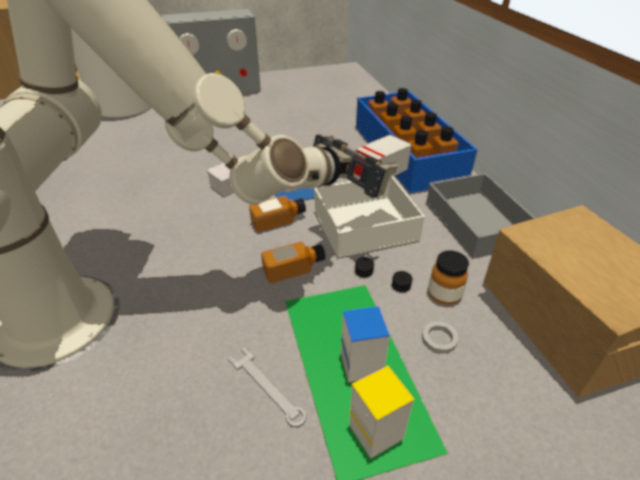

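View pics/t3.png

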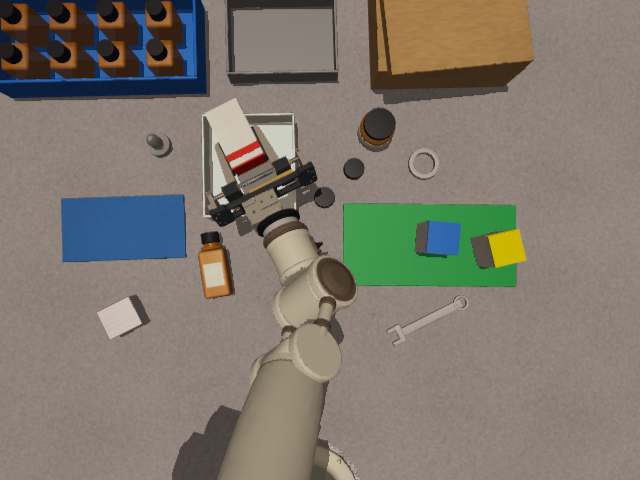

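The tin is level over the tub at about (240,140), with good clearance. I'll finish the tip.

>>> apply_moves(
  plan="0.1 0 0.2 0 0.07 0;0.15 0 0.2 0 0.14 0;0.3 0 0.2 0 0.2 0;0.4 0 0.2 0 0.28 0;0.4 0 0.2 0 0.28 0;0.5 0 0.1 0 0.37 0;0.5 0 0.1 0 0.37 0;0.5 0 0.1 0 0.37 0;0.5 0 0.1 0 0.37 0;0.5 0 0.1 0 0.37 0;0.5 0 0.1 0 0.37 0;0.5 0 0.1 0 0.37 0",
)

```text
time_s: 14.02
tcp_pos: [0.7089, 0.1039, 0.1686]
eef_rot: [-0.156, 0.671, 0.146, 0.71]
contact_force: [0.6, -0.6, -2.3]
finger_gap: 0.653
```

```bash
python3 - <<'E'
from fk import *
log()
for i in range(4): cap("side","s4"); print(sensors.observe()["contact_force"])
cap("top","t4")
im=cv2.imread("pics/s4.png")[100:290,230:440];cv2.imwrite("pics/s4z.png",cv2.resize(im,None,fx=3,fy=3))
E
```

```text
[-0.0157 -0.7758 -2.2767]
[ 0.2382 -1.1099 -2.6993]
[ 0.3267  0.0544 -2.3746]
[ 0.2935 -1.3721 -3.3567]
```

View pics/s4z.png

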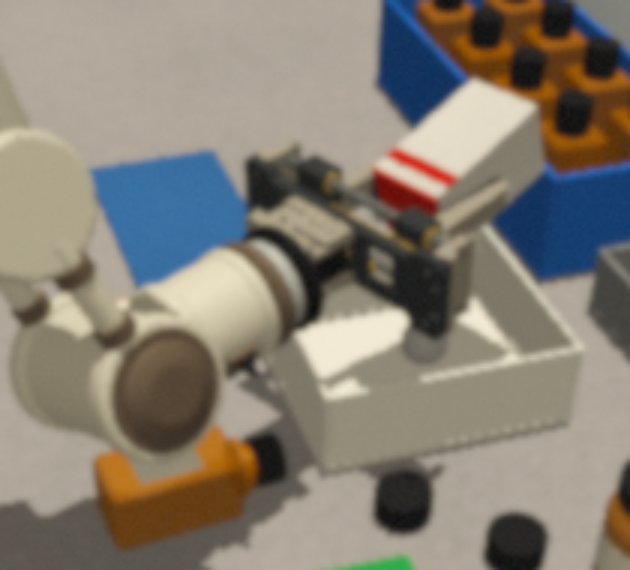

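View pics/t4.png

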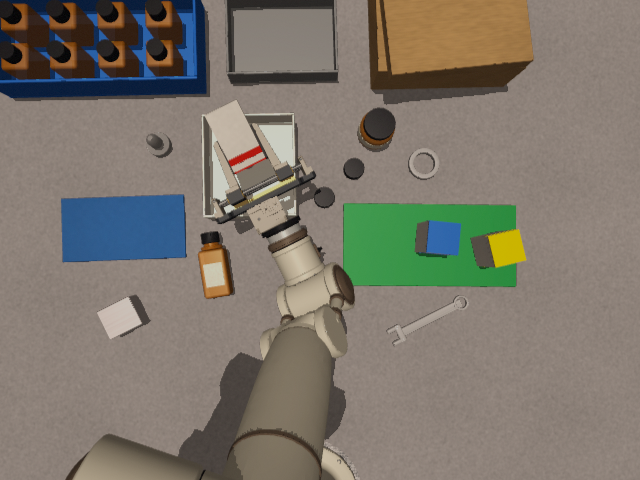

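The ball is in the tub, seen at about (372,215) in the side view, and the weight fell to about 2.4 N. I'll bring the tin back upright.

```bash
python3 - <<'E'
from fk import *
T=(.69,.095)
for ph,z in [(80,.17),(70,.18),(60,.195),(45,.21),(30,.225),(15,.235),(0,.245),(-15,.25)]:
    print(ph,end="  ");show((*T,z),RF(25,ph))
E
```

```text
80  -0.17 0.00 -0.23 0.01 -0.23 -0.00
70  0.51 0.00 -0.28 0.00 -0.41 -0.00
60  1.72 -0.00 -0.35 0.00 -0.58 -0.00
45  2.84 -0.00 -0.59 0.00 -0.84 -0.00
30  4.06 -0.00 -0.91 0.00 -1.10 -0.00
15  4.89 -0.00 -1.32 0.00 -1.37 -0.01
0  5.86 -0.00 -1.76 0.00 -1.63 -0.01
-15  6.45 -0.00 -2.22 0.00 -1.89 -0.01
```

>>> apply_moves(
  plan="-0.1 0 -0.1 0 -0.12 0;-0.2 0 -0.2 0 -0.23 0;0.5 0 -0.3 0 -0.4 0;1.1 0 -0.3 0 -0.5 0;1.7 0 -0.35 0 -0.58 0;2.3 0 -0.5 0 -0.7 0;2.8 0 -0.6 0 -0.84 0;3.5 0 -0.8 0 -0.97 0;4.1 0 -0.9 0 -1.1 0;4.5 0 -1.1 0 -1.24 0;4.9 0 -1.3 0 -1.37 0;5.4 0 -1.5 0 -1.5 0;5.9 0 -1.8 0 -1.63 0;6.2 0 -2 0 -1.76 0;6.5 0 -2.2 0 -1.89 0;6.5 0 -2.2 0 -1.89 0;6.5 0 -2.2 0 -1.89 0",
)

```text
time_s: 16.4
tcp_pos: [0.6854, 0.093, 0.2321]
eef_rot: [0.026, 0.969, 0.212, -0.127]
contact_force: [-0.6, -0.7, -2.8]
finger_gap: 0.654
```

```bash
python3 - <<'E'
from fk import *
log();p,R,s=cur(); print(p,s["joint_positions"])
for a in [((.6,0,.25),12,-15),((.481,-.145,.25),-1.7,-15),((.481,-.145,.2),-1.7,-15)]: show(a[0],RF(*a[1:]))
E
python3 fit.py
```

```text
[0.6854 0.093  0.2321] [ 0.009   0.6843  0.8977 -0.1057  1.7984  1.1369]
-11.70 4.77 3.16 0.05 -0.00 0.21
-27.97 12.87 7.47 0.12 -0.00 0.45
-26.68 12.88 12.30 0.12 -0.00 0.45
(np.float64(0.0012415656656702262), 1, 1, array([ 0.0072,  0.2612,  0.367 , -0.0078,  0.5092,  0.3139,  0.1205,
        1.5708]), np.float64(0.0192744612122957)) 12
```

>>> apply_moves(
  plan="-4 1.6 1 0.02 0 0.07;-8 3.2 2.1 0.03 0 0.14;-12 4.8 3.2 0.05 0 0.21;-16 6.8 4.3 0.07 0 0.27;-20 8.8 5.3 0.09 0 0.33;-24 10.8 6.4 0.1 0 0.39;-27 12.4 7.5 0.12 0 0.45;-27.4 12.8 9.5 0.12 0 0.45;-26.7 12.9 12.3 0.12 0 0.45;-26.7 12.9 12.3 0.12 0 0.45;-26.7 12.9 12.3 0.12 0 0.45;-26.7 12.9 12.3 0.12 0 0.45",
)

```text
time_s: 17.9
tcp_pos: [0.4771, -0.1454, 0.1838]
eef_rot: [-0.002, 0.991, -0.017, -0.129]
contact_force: [-0.6, 0.5, -2.3]
finger_gap: 0.655
```

```bash
python3 - <<'E'
from fk import *
log();p,R,s=cur(); print(p,s["joint_positions"])
show((.481,-.145,.09),RF(-1.7,-15));show((.481,-.145,.0755),RF(-1.7,-15))
cap("side","s5"); im=cv2.imread("pics/s5.png")[150:400,230:460];cv2.imwrite("pics/s5z.png",cv2.resize(im,None,fx=3,fy=2.4))
E
```

```text
[ 0.4771 -0.1454  0.1838] [-0.4677  0.2026  1.6305 -0.1077  1.5455  1.153 ]
2.78 -0.05 10.87 -0.00 -0.00 -0.00
3.15 -0.05 12.27 -0.00 -0.00 -0.00
```

View pics/s5z.png

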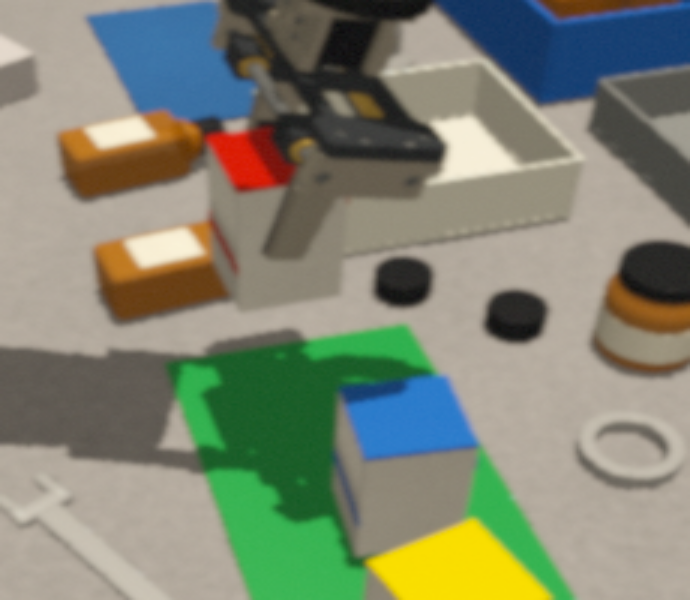

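>>> apply_moves(
  plan="0.8 0 3 0 0 0;1.6 0 6 0 0 0;2.3 0 9 0 0 0;2.7 0 10.5 0 0 0;2.9 0 11.4 0 0 0;3.1 0 12.2 0 0 0;3.2 0 12.8 0 0 0;3.2 0 12.8 0 0 0;3.2 0 12.8 0 0 0",
)

```text
time_s: 19.08
tcp_pos: [0.4756, -0.1452, 0.0554]
eef_rot: [-0.003, 0.991, -0.017, -0.13]
contact_force: [-6.2, 7.3, 24.2]
finger_gap: 0.652
```

>>> apply_moves(
  plan="-0.05 0 -0.2 0 0 0;-0.05 0 -0.2 0 0 0;-0.05 0 -0.2 0 0 0",
)

```text
time_s: 19.45
tcp_pos: [0.4755, -0.1452, 0.0554]
eef_rot: [-0.003, 0.991, -0.017, -0.13]
contact_force: [-2.1, 2.9, 12.1]
finger_gap: 0.652
```

>>> apply_moves(
  plan="0 0 0 0 0 0;0 0 0 0 0 0;0 0 0 0 0 0;0 0 0 0 0 0",
  hand=1,
)

```text
time_s: 19.95
tcp_pos: [0.474, -0.1449, 0.0522]
eef_rot: [-0.003, 0.991, -0.017, -0.131]
contact_force: [0.5, -0.3, 0.8]
finger_gap: 1.002
```

>>> apply_moves(
  plan="-0.8 0 -3 0 0 0;-1.6 0 -6 0 0 0;-2.4 0 -9 0 0 0;-3.3 0 -12.5 0 0 0;-3.3 0 -12.5 0 0 0;-3.3 0 -12.5 0 0 0",
)

```text
time_s: 20.7
tcp_pos: [0.4741, -0.1449, 0.1805]
eef_rot: [-0.003, 0.991, -0.017, -0.132]
contact_force: [0.1, -0.3, 0.1]
finger_gap: 0.999
```

```bash
cat > fk2.py <<'E'
from h import *
E
python3 - <<'E'
import re
s=open('fk.py').read()
s=s.replace("a1,h,L1,e1,L2,T,dy=p[:7]","a1,h,L1,e1,L2,T,dy=p[:7]; e2,w,wy,o1,o2,o3,o4,o5=p[8:16]\n    q=np.array(q)+[0,o1,o2,o3,o4,o5]")
s=s.replace("R=R@ry(q[2])@rz(s4*q[3]);x=x+R@[0,0,L2]","R=R@ry(q[2]);x=x+R@[e2,0,0];R=R@rz(s4*q[3]);x=x+R@[w,wy,L2]")
open('fk.py','w').write(s)
f=open('fit.py').read()
f=f.replace("[0,.3,.4,0,.4,.2,0,c0]","[0,.3,.4,0,.4,.2,0,c0]+[0]*8").replace("for s4 in(1,-1)","for s4 in(1,)").replace("for s6 in(1,-1)","for s6 in(1,)").replace("for c0 in (1.57,-1.57)","for c0 in (1.57,)")
f=f.replace("for q,x,R in zip(Q,P,RR)])","for q,x,R in zip(Q,P,RR)]+[.005*p[8:]])")
open('fit.py','w').write(f)
E
python3 - <<'E'
import sys;sys.path.insert(0,'.')
import os;os.chdir('.')
from h import *
log()
E
python3 fit.py; python3 - <<'E'
from fk import *
L=[json.loads(l) for l in open("log.jsonl")]
for l in L:
    c=chain(l["joint_positions"],PP); print((c[0]-l["tcp_pos"])*1000)
p,R,s=cur();print(p,s["contact_force"])
show((.46,-.28,.27),RF(5,-15));show((.493,-.392,.2),RF(11.5,-15))
cap("top","t6")
E
```

```text
(np.float64(2.855896084331096e-08), 1, 1, array([-0.    ,  0.2981,  0.3857, -0.    ,  0.5191,  0.3221,  0.1199,
        1.5708,  0.0478,  0.    , -0.    ,  0.    ,  0.    ,  0.    ,
       -0.    , -0.    ]), np.float64(0.00023898712002868124)) 14
[-0.0002 -0.0004  0.0001]
[-0.0001 -0.0001 -0.    ]
[ 0.0006  0.0001 -0.0002]
[-0.0002  0.     -0.0001]
[-0.0001 -0.     -0.    ]
[ 0.0001 -0.      0.    ]
[ 0.     -0.      0.0001]
[ 0.     -0.      0.0001]
[-0.0005 -0.      0.0003]
[0.0002 0.0003 0.0002]
[ 0.0008 -0.0004 -0.0008]
[-0.0005 -0.      0.0003]
[ 0.0001 -0.      0.    ]
[ 0.0001 -0.      0.    ]
[ 0.4741 -0.1449  0.1805] [ 0.1473 -0.2598  0.0974]
-3.25 13.60 -6.53 -0.03 0.00 -0.12
2.14 24.75 -0.76 -0.06 0.00 -0.23
```

View pics/t6.png

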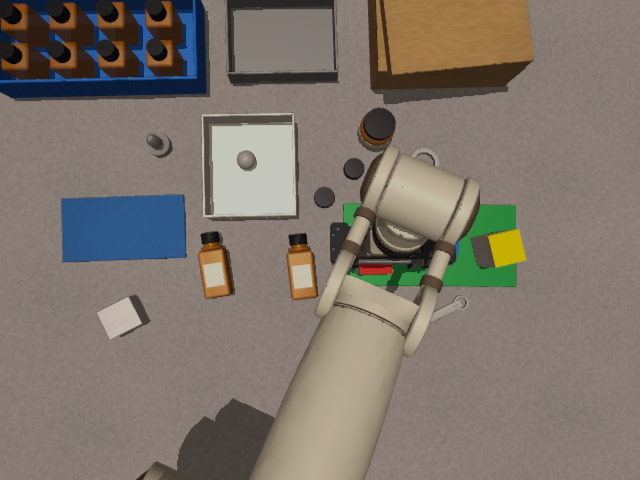

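The ball sits in the tub at (246,160), and the red tin is back on the mat at (375,268). Yellow is next.

>>> apply_moves(
  plan="-1 5 -3 -0.01 0 -0.04;-2 9 -4 -0.02 0 -0.08;-2 13.6 -5 -0.03 0 -0.12;-1 19 -4 -0.04 0 -0.17;1 23 -2.5 -0.06 0 -0.23;2.1 24.8 -0.8 -0.06 0 -0.23;2.1 24.8 -0.8 -0.06 0 -0.23;2.1 24.8 -0.8 -0.06 0 -0.23",
)

```text
time_s: 21.75
tcp_pos: [0.4882, -0.3929, 0.1832]
eef_rot: [0.011, 0.986, 0.101, -0.131]
contact_force: [-0.0, 0.3, 0.1]
finger_gap: 0.999
```

```bash
python3 - <<'E'
from fk import *
log();p,R,s=cur();print(p)
show((.493,-.392,.074),RF(11.5,-15))
im=cap("top","t7")
c,_=blob(im,(0,150,80),(6,255,255),(340,200,520,295));print(rect("top",c,.114))
cv2.imwrite("pics/t7z.png",cv2.resize(im[195:295,335:535,::-1],None,fx=4,fy=4))
E
```

```text
[ 0.4882 -0.3929  0.1832]
3.31 0.06 12.32 -0.00 0.00 0.00
(array([ 0.4812, -0.1449]), array([59.7034, 57.6817]), 88.33458709716797)
```

View pics/t7z.png

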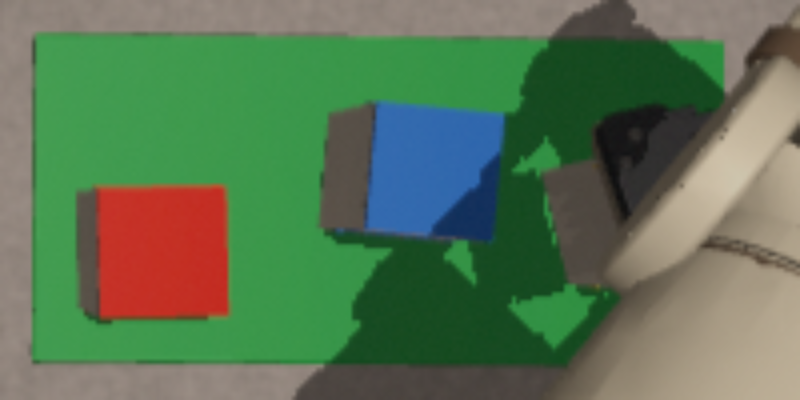

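>>> apply_moves(
  plan="0.8 0 3 0 0 0;1.6 0 6 0 0 0;2.5 0 9 0 0 0;2.9 0 10.6 0 0 0;3.3 0 12.3 0 0 0;3.3 0 12.3 0 0 0;3.3 0 12.3 0 0 0",
)

```text
time_s: 22.68
tcp_pos: [0.4889, -0.3939, 0.0573]
eef_rot: [0.012, 0.986, 0.101, -0.13]
contact_force: [-0.1, 0.0, 0.8]
finger_gap: 1.001
```

>>> apply_moves(
  plan="0 0 0 0 0 0;0 0 0 0 0 0;0 0 0 0 0 0;0 0 0 0 0 0;0 0 0 0 0 0;0 0 0 0 0 0",
  hand=-1,
)

```text
time_s: 23.42
tcp_pos: [0.4883, -0.3934, 0.0563]
eef_rot: [0.012, 0.986, 0.101, -0.13]
contact_force: [-0.2, -0.1, 1.5]
finger_gap: 0.652
```

>>> apply_moves(
  plan="-0.4 0 -1.5 0 0 0;-0.8 0 -3 0 0 0;-1.3 0 -4.8 0 0 0;-1.3 0 -4.8 0 0 0;-1.3 0 -4.8 0 0 0;-1.3 0 -4.8 0 0 0;-1.3 0 -4.8 0 0 0;-1.3 0 -4.8 0 0 0;-1.3 0 -4.8 0 0 0;-1.3 0 -4.8 0 0 0;-1.3 0 -4.8 0 0 0;-1.3 0 -4.8 0 0 0",
)

```text
time_s: 24.92
tcp_pos: [0.4882, -0.3935, 0.1059]
eef_rot: [0.012, 0.986, 0.101, -0.13]
contact_force: [-0.0, 0.2, -2.6]
finger_gap: 0.651
```

```bash
python3 - <<'E'
from fk import *
for i in range(6):
    cap("side","s8"); s=sensors.observe(); print(s["contact_force"],s["finger_gap"],s["tcp_pos"])
E
```

```text
[-0.6841 -0.543  -2.352 ] 0.6489015817713938 [ 0.4883 -0.3935  0.1059]
[ 0.6866  0.2013 -2.8173] 0.65028636514911 [ 0.4882 -0.3935  0.1059]
[ 0.3923 -0.0864 -2.8017] 0.6509510170792581 [ 0.4882 -0.3935  0.1058]
[-0.4624 -0.278  -3.3926] 0.6497318276584565 [ 0.4882 -0.3935  0.1058]
[ 0.1459 -0.6601 -2.2604] 0.6477926706452506 [ 0.4882 -0.3936  0.1059]
[-0.4648  0.5946 -2.5453] 0.6505937496535741 [ 0.4882 -0.3936  0.1059]
```

View pics/s8.png

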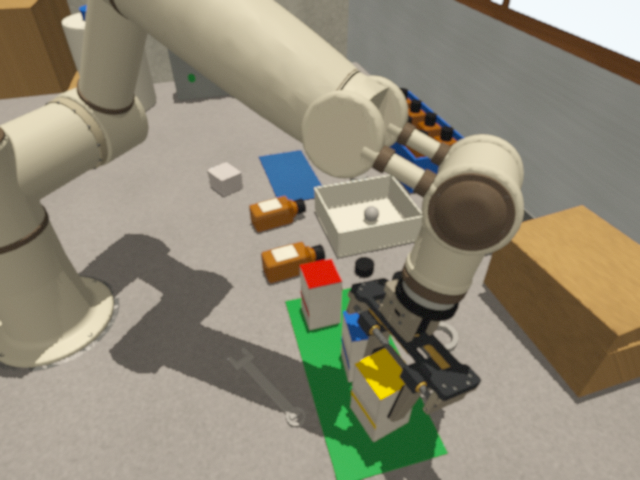

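The yellow tin lifts off upright, around (385,395), at about 2.7 N, so it's empty. The red ball shows in the tub at (371,213). I'll set the yellow tin down again.

>>> apply_moves(
  plan="0.5 0 2 0 0 0;0.9 0 3.3 0 0 0;1.1 0 4.1 0 0 0;1.2 0 4.5 0 0 0;1.3 0 4.8 0 0 0;1.3 0 4.8 0 0 0;1.3 0 4.8 0 0 0",
)

```text
time_s: 26.1
tcp_pos: [0.4885, -0.3935, 0.0565]
eef_rot: [0.012, 0.986, 0.101, -0.13]
contact_force: [0.2, -0.6, -2.4]
finger_gap: 0.651
```

>>> apply_moves(
  plan="0 0 0 0 0 0;0 0 0 0 0 0;0 0 0 0 0 0;0 0 0 0 0 0",
  hand=1,
)

```text
time_s: 26.6
tcp_pos: [0.4884, -0.3934, 0.0563]
eef_rot: [0.012, 0.986, 0.101, -0.13]
contact_force: [0.5, -0.2, -0.5]
finger_gap: 0.999
```

>>> apply_moves(
  plan="-0.8 0 -3 0 0 0;-1.6 0 -6 0 0 0;-2.4 0 -9 0 0 0;-3.3 0 -12.5 0 0 0;-3.3 0 -12.5 0 0 0;-3.3 0 -12.5 0 0 0",
)

```text
time_s: 27.35
tcp_pos: [0.4885, -0.3933, 0.1842]
eef_rot: [0.011, 0.986, 0.101, -0.131]
contact_force: [-0.7, -0.4, -0.2]
finger_gap: 0.999
```

```bash
python3 - <<'E'
from fk import *
show((.514,-.273,.2),RF(-7.3,-15))
E
```

```text
4.39 -11.42 -0.86 0.08 0.00 0.32
```

>>> apply_moves(
  plan="1.2 -3 -0.4 0.02 0 0.08;2.4 -6 -0.6 0.04 0 0.16;3.5 -9 -0.8 0.06 0 0.24;4.4 -11.4 -0.9 0.08 0 0.32;4.4 -11.4 -0.9 0.08 0 0.32;4.4 -11.4 -0.9 0.08 0 0.32",
)

```text
time_s: 28.1
tcp_pos: [0.5092, -0.2735, 0.1821]
eef_rot: [-0.007, 0.989, -0.062, -0.131]
contact_force: [-0.3, 0.0, -0.0]
finger_gap: 1.001
```

```bash
python3 - <<'E'
from fk import *
p,R,s=cur();print(p)
show((.514,-.273,.074),RF(-7.3,-15))
im=cap("side","s9")
print(pj("side",[[.493,-.392,.114],[.514,-.273,.114]]))
E
```

```text
[ 0.5092 -0.2735  0.1821]
3.27 -0.13 12.21 0.00 0.00 0.00
[[382.1006 391.4659]
 [363.9009 322.9808]]
```

View pics/s9.png

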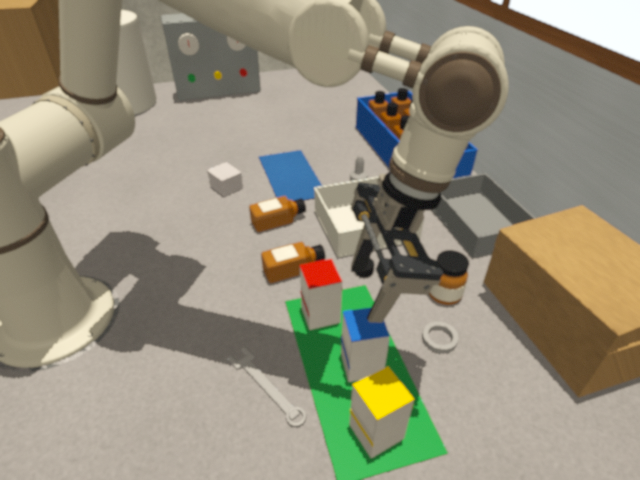

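The yellow tin stands at about (382,410), as before. The gripper is over the blue tin.

>>> apply_moves(
  plan="0.8 0 3 0 0 0;1.6 0 6 0 0 0;2.5 0 9 0 0 0;2.9 0 10.6 0 0 0;3.3 -0.1 12.2 0 0 0;3.3 -0.1 12.2 0 0 0;3.3 -0.1 12.2 0 0 0",
)

```text
time_s: 29.02
tcp_pos: [0.5108, -0.2728, 0.0577]
eef_rot: [-0.007, 0.99, -0.063, -0.13]
contact_force: [-0.3, 0.6, -0.2]
finger_gap: 1.0
```

>>> apply_moves(
  plan="0 0 0 0 0 0;0 0 0 0 0 0;0 0 0 0 0 0;0 0 0 0 0 0;0 0 0 0 0 0;0 0 0 0 0 0",
  hand=-1,
)

```text
time_s: 29.78
tcp_pos: [0.5102, -0.2724, 0.0569]
eef_rot: [-0.007, 0.989, -0.063, -0.13]
contact_force: [1.1, -0.2, 0.9]
finger_gap: 0.653
```

>>> apply_moves(
  plan="-0.4 0 -1.5 0 0 0;-0.8 0 -3 0 0 0;-1.3 0 -4.8 0 0 0;-1.3 0 -4.8 0 0 0;-1.3 0 -4.8 0 0 0;-1.3 0 -4.8 0 0 0;-1.3 0 -4.8 0 0 0;-1.3 0 -4.8 0 0 0;-1.3 0 -4.8 0 0 0;-1.3 0 -4.8 0 0 0;-1.3 0 -4.8 0 0 0;-1.3 0 -4.8 0 0 0",
)

```text
time_s: 31.28
tcp_pos: [0.5101, -0.2722, 0.1064]
eef_rot: [-0.007, 0.989, -0.063, -0.131]
contact_force: [0.4, 0.4, -1.5]
finger_gap: 0.651
```

```bash
python3 - <<'E'
from fk import *
for i in range(6):
    cap("side","s10"); s=sensors.observe(); print(s["contact_force"],s["finger_gap"],s["tcp_pos"])
p,R,s=cur();q=s["joint_positions"]
for a in [((.514,-.273,.25),-7.3,-15),((.6,-.09,.26),12,-15),((.69,.095,.26),25,-15)]:
    q,e=ik(a[0],RF(*a[1:]),q); print(q,"%.4f"%e); show(a[0],RF(*a[1:]))
E
```

```text
[ 0.6049  0.0248 -2.8476] 0.6488292183032225 [ 0.51   -0.2722  0.1065]
[ 0.2053 -0.3776 -1.5027] 0.6510478807615591 [ 0.51   -0.2722  0.1064]
[ 0.015  -0.3488 -3.1535] 0.6465195824206356 [ 0.5101 -0.2722  0.1065]
[ 1.5666 -0.3708 -3.0638] 0.6507496952241252 [ 0.51   -0.2722  0.1064]
[ 0.5902  0.687  -2.7772] 0.6498201482165104 [ 0.51   -0.2722  0.1064]
[-0.0246  0.0422 -3.344 ] 0.6520440063670835 [ 0.51   -0.2722  0.1064]
[-0.6298  0.3623  1.3411 -0.1256  1.6681  1.0706] 0.0000
-3.33 0.06 -12.07 0.00 0.00 0.00
[-0.2855  0.4219  1.2447 -0.1244  1.7056  1.0734] 0.0000
2.43 -19.01 -14.70 -0.08 0.00 -0.33
[ 0.0108  0.6818  0.8832 -0.1103  1.8145  1.1315] 0.0000
8.83 -38.40 -16.46 -0.14 0.00 -0.54
```

View pics/s10.png

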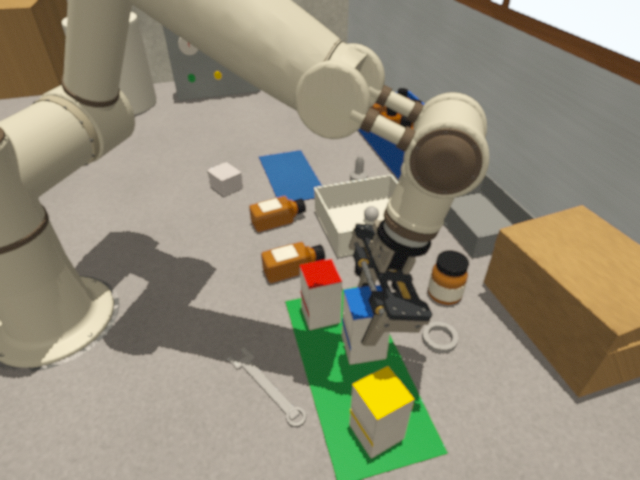

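The blue tin lifts off upright at about (365,330), averaging about 2.6 N, so it's empty too. I'll put it back.

>>> apply_moves(
  plan="0.5 0 2 0 0 0;0.9 0 3.3 0 0 0;1.1 0 4.1 0 0 0;1.2 0 4.5 0 0 0;1.3 0 4.8 0 0 0;1.3 0 4.8 0 0 0;1.3 0 4.8 0 0 0",
)

```text
time_s: 32.45
tcp_pos: [0.5104, -0.2724, 0.057]
eef_rot: [-0.007, 0.989, -0.063, -0.13]
contact_force: [0.7, 0.3, -2.3]
finger_gap: 0.653
```

>>> apply_moves(
  plan="0 0 0 0 0 0;0 0 0 0 0 0;0 0 0 0 0 0;0 0 0 0 0 0",
  hand=1,
)

```text
time_s: 32.95
tcp_pos: [0.5102, -0.2723, 0.0568]
eef_rot: [-0.007, 0.989, -0.063, -0.13]
contact_force: [0.5, 0.5, -0.5]
finger_gap: 0.999
```

>>> apply_moves(
  plan="-0.8 0 -3 0 0 0;-1.6 0 -6 0 0 0;-2.4 0 -9 0 0 0;-3.3 0 -12.5 0 0 0;-4.6 0 -17 0 0 0;-4.6 0 -17 0 0 0;-4.6 0 -17 0 0 0",
)

```text
time_s: 33.83
tcp_pos: [0.5096, -0.2716, 0.2321]
eef_rot: [-0.007, 0.989, -0.063, -0.131]
contact_force: [0.5, 0.7, -0.3]
finger_gap: 1.0
```

```bash
python3 - <<'E'
from fk import *
im=cap("top","t11")
for lo,hi,roi in [((5,120,60),(20,255,255),(150,200,250,330)),((5,120,60),(20,255,255),(250,200,335,330))]:
    c,_=blob(im,lo,hi,roi);print(rect("top",c,.04),cv2.contourArea(c),c.reshape(-1,2).min(0),c.reshape(-1,2).max(0))
E
```

```text
(array([0.4659, 0.1649]), array([108.8447,  57.0241]), 7.986563682556152) 1338.5 [198 242] [232 298]
(array([ 0.4574, -0.0066]), array([108.795 ,  51.9556]), 5.1032490730285645) 1291.5 [287 244] [317 299]
```

View pics/t11.png

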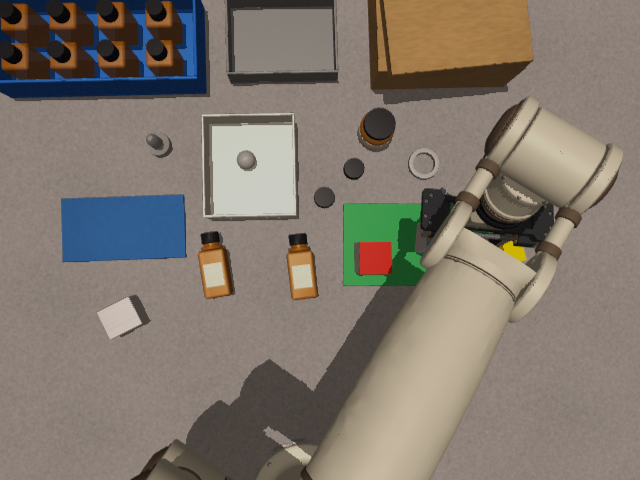

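```bash
python3 - <<'E'
from fk import *
im=cv2.imread("pics/t11.png")[:,:,::-1].copy()
for nm,roi,roic,yaw in [("L",(200,258,232,295),(196,228,226,250),8),("R",(286,258,318,295),(284,230,312,250),5)]:
    c,_=blob(im,(15,0,170),(45,110,255),roi); print(nm,"label",rect("top",c,.052),cv2.contourArea(c))
    c2,_=blob(im,(0,0,0),(180,255,45),roic); r2=rect("top",c2,.035); print("cap",r2)
v=im.copy()
def draw(o,yaw,col):
    R=Ro.from_euler('z',yaw,degrees=True).as_matrix()
    for z in(.052,):
        P=np.array([[0,-.026,z],[0,.026,z],[.095,.026,z],[.095,-.026,z],[.108,.018,.026],[.13,.018,.026],[.13,-.018,.026],[.108,-.018,.026]])@R.T+[*o,0]
        u=pj("top",P); return u
big=cv2.resize(v[220:310,180:340],None,fx=5,fy=5,interpolation=cv2.INTER_CUBIC)
for o,y in [((.412,.1595),8),((.404,-.0115),5)]:
    u=((draw(o,y,0)-[180,220]+.5)*5).astype(int); 
    cv2.polylines(big,[u[:4]],True,(0,255,0),1);cv2.polylines(big,[u[4:]],True,(255,0,255),1)
cv2.imwrite("pics/ov.png",big[:,:,::-1])
E
```

```text
L label (array([0.4565, 0.1651]), array([46.4619, 37.174 ]), 8.001850128173828) 416.5
cap (array([0.5299, 0.1731]), array([19.7385, 34.805 ]), 6.504590034484863)
R label (array([ 0.448 , -0.0071]), array([46.4231, 37.5541]), 4.6787919998168945) 411.0
cap (array([ 0.5215, -0.0012]), array([19.2007, 34.3869]), 3.5276269912719727)
```

View pics/ov.png

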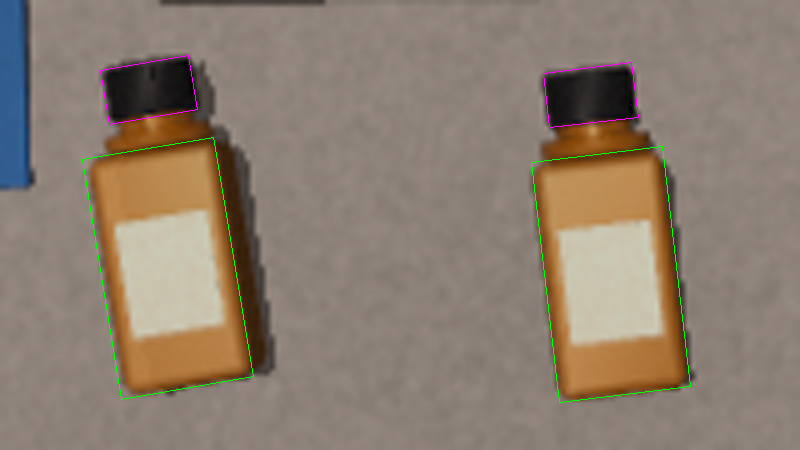

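```bash
python3 - <<'E'
from fk import *
p,R,s=cur();q00=s["joint_positions"]
gl=np.array([.412,.158])+.06*np.array([np.cos(.14),np.sin(.14)]); gr=np.array([.404,-.012])+.06*np.array([np.cos(.087),np.sin(.087)])
print(gl,gr)
qg,e=ik((*gl,.03),RF(8,-15),q00);print("grasp",qg,e)
for tgt in [(.57,.41),(.53,.30)]:
  for yaw in (30,45,60,75):
    q=qg; E=[];Q=[]
    for z,ph in [(.2,-15),(.2,0),(.2,15),(.19,30),(.18,45),(.16,60),(.14,75),(.1,75),(.066,75)]:
        q,e=ik((*tgt,z),RF(yaw,ph),q);E.append(e);Q.append(q)
    Q=np.array(Q);m=np.minimum(Q-LO,HI-Q).min(0)
    c=chain(Q[-1],PP)
    print(tgt,yaw,"err%.4f"%max(E),"minq5 %.2f"%Q[:,4].min(),"margin",m,"wrist",c[2][2],"end",Q[-1],"maxstep",np.abs(np.diff(Q,axis=0)).max(0))
E
```

```text
[0.4714 0.1664] [ 0.4638 -0.0068]
grasp [ 0.103   0.4233  1.7337 -0.01    1.2462  1.5386] 7.186751588444843e-09
(0.57, 0.41) 30 err0.0000 minq5 0.19 margin [2.4508 1.0427 0.5215 1.2731 0.0234 1.4943] wrist [0.3165 0.2636 0.1444] end [ 0.3992  0.544   2.1236  2.9798  0.8396 -1.4946] maxstep [0.0121 0.2246 0.303  2.3483 0.4839 2.352 ]
(0.57, 0.41) 45 err0.0000 minq5 0.46 margin [2.4246 1.049  0.5322 1.2124 0.2934 1.7322] wrist [0.363  0.203  0.1444] end [ 0.2174  0.549   2.1133  2.4305  0.9209 -1.254 ] maxstep [0.0539 0.2228 0.3004 0.9928 0.339  1.0093]
(0.57, 0.41) 60 err0.0000 minq5 0.72 margin [2.4003 1.1047 0.6284 1.156  0.5507 1.9249] wrist [0.4236 0.1565 0.1444] end [ 0.0851  0.5953  2.0207  1.9844  1.0461 -1.0751] maxstep [0.0845 0.2068 0.2763 0.5767 0.2946 0.5986]
(0.57, 0.41) 75 err0.0000 minq5 0.96 margin [2.3789 1.1975 0.7897 1.1068 0.7874 2.0544] wrist [0.4942 0.1272 0.1444] end [ 0.0148  0.6753  1.8635  1.6465  1.1996 -0.9456] maxstep [0.1016 0.1778 0.2332 0.3882 0.2427 0.4024]
(0.53, 0.3) 30 err0.0000 minq5 0.35 margin [2.5693 0.7821 0.2649 1.2428 0.1768 1.5903] wrist [0.2765 0.1536 0.1444] end [ 0.1183  0.4296  2.3641  2.6698  0.9933 -1.4097] maxstep [0.0465 0.2423 0.2438 1.3587 0.4498 1.3779]
(0.53, 0.3) 45 err0.0000 minq5 0.63 margin [2.5403 0.8178 0.3187 1.1852 0.464  1.7513] wrist [0.323  0.093  0.1444] end [-0.0845  0.4522  2.3148  2.1521  1.0828 -1.2487] maxstep [0.0925 0.2361 0.235  0.689  0.3056 0.729 ]
(0.53, 0.3) 60 err0.0000 minq5 0.88 margin [2.514  0.908  0.4535 1.1325 0.7055 1.8784] wrist [0.3836 0.0465 0.1444] end [-0.195   0.5122  2.1885  1.7562  1.1949 -1.1216] maxstep [0.1187 0.2206 0.2105 0.4368 0.2389 0.4846]
(0.53, 0.3) 75 err0.0000 minq5 1.09 margin [2.4918 1.0237 0.6364 1.0871 0.9211 1.976 ] wrist [0.4542 0.0172 0.1444] end [-0.2291  0.5992  2.0129  1.464   1.3291 -1.024 ] maxstep [0.1294 0.2028 0.1719 0.3333 0.1874 0.3446]
```

```bash
python3 - <<'E'
from fk import *
show((.46,-.1,.24),RF(0,-15));show((.4714,.1655,.15),RF(8,-15))
E
```

```text
-7.03 -16.32 2.89 -0.03 0.00 -0.12
-6.81 -42.74 12.12 -0.07 0.00 -0.26
```

>>> apply_moves(
  plan="-2.5 -5.5 1 -0.01 0 -0.04;-5 -11 2 -0.02 0 -0.08;-7 -16.3 3 -0.03 0 -0.12;-7 -22 4.5 -0.04 0 -0.15;-7 -28 6 -0.05 0 -0.18;-7 -34 8 -0.06 0 -0.22;-7 -40 10.5 -0.07 0 -0.25;-6.8 -42.7 12.1 -0.07 0 -0.26;-6.8 -42.7 12.1 -0.07 0 -0.26;-6.8 -42.7 12.1 -0.07 0 -0.26",
)

```text
time_s: 35.12
tcp_pos: [0.4671, 0.163, 0.1322]
eef_rot: [0.011, 0.989, 0.07, -0.131]
contact_force: [0.3, 0.2, 0.4]
finger_gap: 1.002
```

```bash
python3 - <<'E'
from fk import *
print(cur()[0]);show((.4714,.1655,.06),RF(8,-15));show((.4714,.1655,.03),RF(8,-15))
im=cap("top","t12");cap("side","s12")
c,_=blob(im,(5,120,60),(20,255,255),(250,200,335,330));print(rect("top",c,.04))
E
```

```text
[0.4671 0.163  0.1322]
2.33 -0.22 8.74 0.00 0.00 0.00
3.12 -0.22 11.64 0.00 0.00 0.00
(array([ 0.4574, -0.0065]), array([108.8506,  51.8728]), 5.241637706756592)
```

View pics/s12.png

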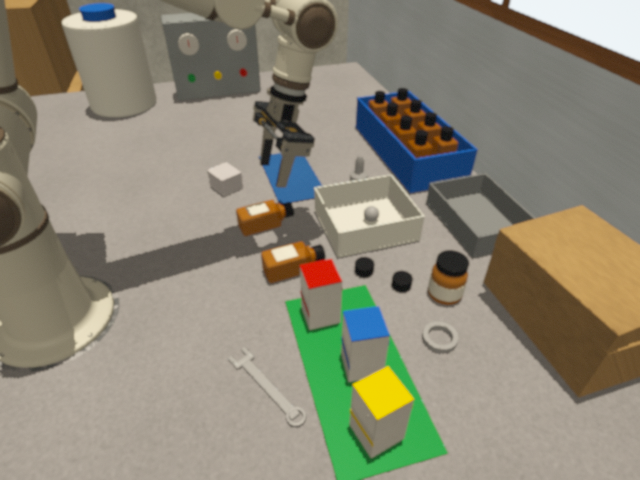

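The left bottle has moved in the side view, from about (272,212) to (260,216). I'll check its new pose. All three tins are standing.

```bash
python3 - <<'E'
from fk import *
s=cv2.imread("pics/s12.png")
a=cv2.imread("pics/s9.png")
cv2.imwrite("pics/cmp.png",np.vstack([cv2.resize(s[120:290,200:400],None,fx=3,fy=1.7),cv2.resize(a[120:290,200:400],None,fx=3,fy=1.7)]))
E
```

```text
(no output)
```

View pics/t12.png

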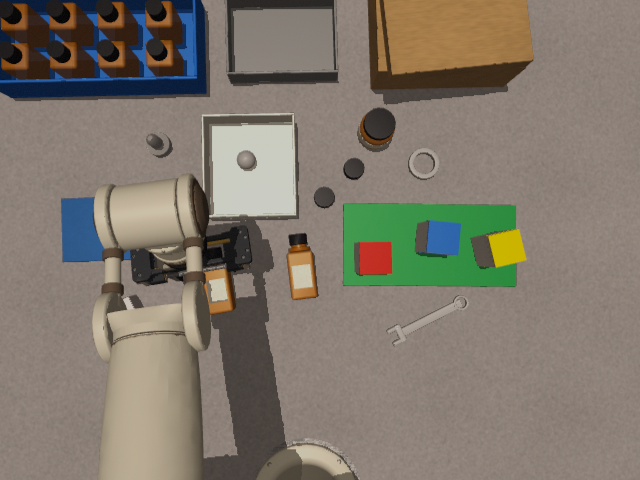

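>>> apply_moves(
  plan="0 -6 -4 0 0 0;0 -12 -8 0 0 0;2 -18 -8 0 0 0;2 -22 -8 0 0 0;2 -22 -8 0 0 0",
)

```text
time_s: 35.85
tcp_pos: [0.4757, 0.3896, 0.2045]
eef_rot: [0.01, 0.989, 0.072, -0.13]
contact_force: [-0.3, -1.6, 0.1]
finger_gap: 0.998
```

```bash
python3 - <<'E'
from fk import *
im=cap("top","t13")
c,_=blob(im,(5,120,60),(20,255,255),(170,200,255,340));print(rect("top",c,.04),cv2.contourArea(c))
c,_=blob(im,(15,0,150),(45,110,255),(195,258,240,315)); print(rect("top",c,.052))
cv2.imwrite("pics/t13z.png",cv2.resize(im[220:330,150:340,::-1],None,fx=4,fy=4))
E
```

```text
(array([0.4344, 0.1598]), array([108.5985,  57.1106]), 7.681207656860352) 1345.5
(array([0.4251, 0.1602]), array([46.2914, 37.3941]), 7.669361591339111)
```

View pics/t13z.png

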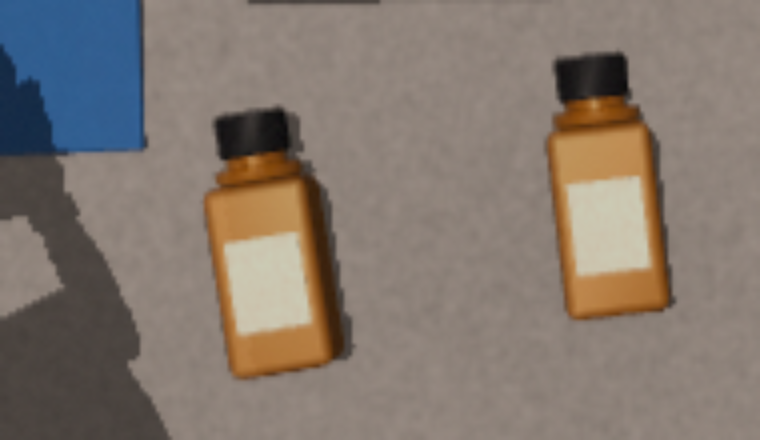

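The left bottle lies intact, moved about 31 mm toward the robot, with its label at about (218,291). I'll retarget the grasp.

```bash
python3 - <<'E'
from fk import *
p,R,s=cur();print(p);q,e=ik((.44,.161,.03),RF(7.7,-15),s["joint_positions"]);print(q,e)
show((.44,.161,.12),RF(7.7,-15));show((.44,.161,.06),RF(7.7,-15));show((.44,.161,.03),RF(7.7,-15))
E
```

```text
[0.4762 0.3877 0.2044]
[ 0.0982  0.3556  1.8261 -0.01    1.2216  1.5393] 6.285051854993933e-11
-4.39 21.89 11.87 0.00 0.00 0.01
-2.84 21.87 17.67 0.00 0.00 0.01
-2.06 21.87 20.57 0.00 0.00 0.01
```

>>> apply_moves(
  plan="-2 6 3 0 0 0;-4.4 12 7 0 0 0;-4.4 17 10 0 0 0;-4.4 21.9 11.9 0 0 0;-4.4 21.9 11.9 0 0 0;-4.4 21.9 11.9 0 0 0;-3.6 21.9 14.8 0 0 0;-2.8 21.9 17.7 0 0 0;-2.8 21.9 17.7 0 0 0",
)

```text
time_s: 37.02
tcp_pos: [0.4335, 0.1606, 0.0402]
eef_rot: [0.011, 0.989, 0.071, -0.132]
contact_force: [-0.8, -0.1, 0.0]
finger_gap: 0.995
```

```bash
python3 - <<'E'
from fk import *
p,R,s=cur();print(p)
show((.44,.161,.03),RF(7.7,-15));cap("side","s14"); im=cv2.imread("pics/s14.png")[130:290,200:400];cv2.imwrite("pics/s14z.png",cv2.resize(im,None,fx=3.5,fy=3.5))
E
```

```text
[0.4335 0.1606 0.0402]
0.90 0.04 2.71 0.00 0.00 0.01
```

View pics/s14z.png

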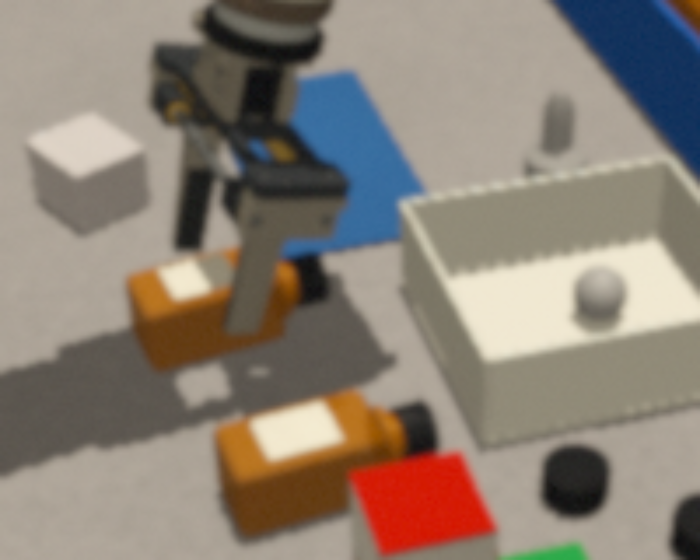

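The fingers straddle the bottle. I'll lower and grip.

>>> apply_moves(
  plan="0.5 0 1.4 0 0 0;0.9 0 2.6 0 0 0;0.9 0 2.6 0 0 0;0.9 0 2.6 0 0 0",
)

```text
time_s: 37.58
tcp_pos: [0.4368, 0.1601, 0.0137]
eef_rot: [0.011, 0.989, 0.07, -0.131]
contact_force: [-0.3, -0.9, 0.2]
finger_gap: 1.001
```

>>> apply_moves(
  plan="0 0 0 0 0 0;0 0 0 0 0 0;0 0 0 0 0 0;0 0 0 0 0 0;0 0 0 0 0 0;0 0 0 0 0 0",
  hand=-1,
  newtons=35,
)

```text
time_s: 38.33
tcp_pos: [0.4368, 0.1602, 0.0137]
eef_rot: [0.01, 0.989, 0.07, -0.131]
contact_force: [-0.3, 0.7, 1.7]
finger_gap: 0.564
```

```bash
python3 - <<'E'
from fk import *
p,R,s=cur();g=p-.019*R[:,2];print(p,g,s["finger_gap"],s["contact_force"])
q=s["joint_positions"]
for a in [((.44,.161,.14),7.7,-15),((.45,.19,.22),20,-15),((.53,.33,.22),40,-15),((.575,.415,.22),60,-15)]:
    q,e=ik(a[0],RF(*a[1:]),q);print(q,"%.4f"%e);show(a[0],RF(*a[1:]))
E
```

```text
[0.4368 0.1602 0.0137] [0.4416 0.161  0.032 ] 0.563570451231931 [-0.3225  0.679   1.7346]
[ 0.0982  0.1867  1.7801 -0.0094  1.4364  1.5371] 0.0000
-2.96 -0.01 -10.39 0.00 0.00 0.01
[ 0.1794  0.1561  1.6477 -0.0437  1.596   1.4057] 0.0000
-3.68 -2.62 -18.48 -0.05 0.00 -0.20
[ 0.401   0.5013  1.217  -0.0763  1.6738  1.2754] 0.0000
5.95 -15.18 -21.10 -0.14 0.00 -0.54
[ 0.5122  0.7259  0.8951 -0.1344  1.7456  1.0274] 0.0000
11.52 -22.83 -22.62 -0.23 0.00 -0.87
```

>>> apply_moves(
  plan="-1.2 0 -4 0 0 0;-2.4 0 -8 0 0 0;-3 0 -11 0 0 0;-3.5 -1.3 -15 -0.03 0 -0.1;-3.7 -2.6 -18.5 -0.05 0 -0.2;-0.5 -6.8 -19.4 -0.08 0 -0.32;2.7 -11 -20.2 -0.11 0 -0.43;6 -15.2 -21.1 -0.14 0 -0.54;7.9 -17.8 -21.6 -0.17 0 -0.65;9.7 -20.3 -22.1 -0.2 0 -0.76;11.5 -22.8 -22.6 -0.23 0 -0.87;11.5 -22.8 -22.6 -0.23 0 -0.87;11.5 -22.8 -22.6 -0.23 0 -0.87;11.5 -22.8 -22.6 -0.23 0 -0.87",
)

```text
time_s: 40.08
tcp_pos: [0.5723, 0.4093, 0.2015]
eef_rot: [0.064, 0.86, 0.493, -0.115]
contact_force: [0.2, 0.3, -2.1]
finger_gap: 0.565
```

```bash
python3 - <<'E'
from fk import *
p,R,s=cur();print(p,s["joint_positions"])
q=s["joint_positions"]
for z,ph in [(.22,0),(.22,15),(.2,30),(.18,45),(.16,60),(.14,75),(.1,75)]:
    q,e=ik((.575,.415,z),RF(60,ph),q);print(ph,"%.4f"%e,q[[3,4,5]],end="   ");show((.575,.415,z),RF(60,ph))
cap("side","s15")
E
```

```text
[0.5723 0.4093 0.2015] [ 0.5098  0.7256  0.896  -0.1327  1.748   1.0311]
0 0.0000 [-0.      1.4482  0.9789]   0.62 -0.06 -0.11 -0.00 0.26 -0.01
15 0.0000 [0.1736 1.1692 0.8578]   1.08 -0.06 -0.30 -0.00 0.53 -0.01
30 0.0000 [0.4481 0.8927 0.6082]   1.99 -0.06 1.32 -0.00 0.79 -0.01
45 0.0000 [0.9098 0.717  0.1492]   2.81 -0.06 2.86 -0.00 1.05 -0.01
60 0.0000 [ 1.4913  0.7474 -0.4527]   3.53 -0.06 4.33 0.00 1.31 -0.01
75 0.0000 [ 1.905   0.9841 -0.9087]   4.11 -0.06 5.77 0.00 1.57 -0.01
75 0.0000 [ 1.9541  1.0127 -0.9993]   5.15 -0.05 9.63 0.00 1.57 -0.01
```

View pics/s15.png

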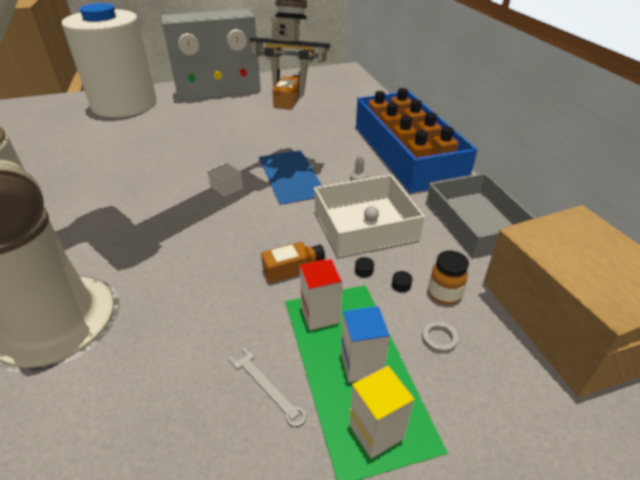

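The bottle is held at about (287,92) in the side view, high over the far end of the plate. I'll turn it upright.

>>> apply_moves(
  plan="0.3 0 0 0 0.13 0;0.6 0 -0.1 0 0.26 0;0.9 0 -0.2 0 0.4 0;1.1 0 -0.3 0 0.53 0;1.5 0 0.5 0 0.66 0;2 0 1.3 0 0.79 0;2.4 0 2 0 0.92 0;2.8 0 2.9 0 1.05 0;3.2 0 3.6 0 1.18 0;3.5 0 4.3 0 1.31 0;3.8 0 5 0 1.44 0;4.1 -0.1 5.8 0 1.57 0;4.1 -0.1 5.8 0 1.57 0;4.1 -0.1 5.8 0 1.57 0",
)

```text
time_s: 41.88
tcp_pos: [0.5844, 0.4322, 0.1362]
eef_rot: [-0.303, 0.689, 0.395, 0.527]
contact_force: [-0.2, -0.4, -1.3]
finger_gap: 0.563
```

```bash
python3 - <<'E'
from fk import *
p,R,s=cur();print(p,p-.019*R[:,2],s["joint_positions"],s["finger_gap"])
print(np.degrees(np.arcsin(R[2,2])))
for z in (.1,.075,.067): show((.575,.415,z),RF(60,75))
cap("side","s16"); im=cv2.imread("pics/s16.png")[20:250,180:400];cv2.imwrite("pics/s16z.png",cv2.resize(im,None,fx=2.6,fy=2.6))
cap("top","t16")
E
```

```text
[0.5844 0.4322 0.1362] [0.5752 0.4163 0.1412] [ 0.1003  0.4025  2.0549  1.9082  0.9751 -0.9039] 0.5633231635743333
-15.167837617494385
-4.00 0.05 0.96 0.00 0.00 -0.00
-6.41 0.05 1.61 0.00 0.00 -0.00
-7.19 0.05 1.82 0.00 0.00 -0.00
```

View pics/s16z.png

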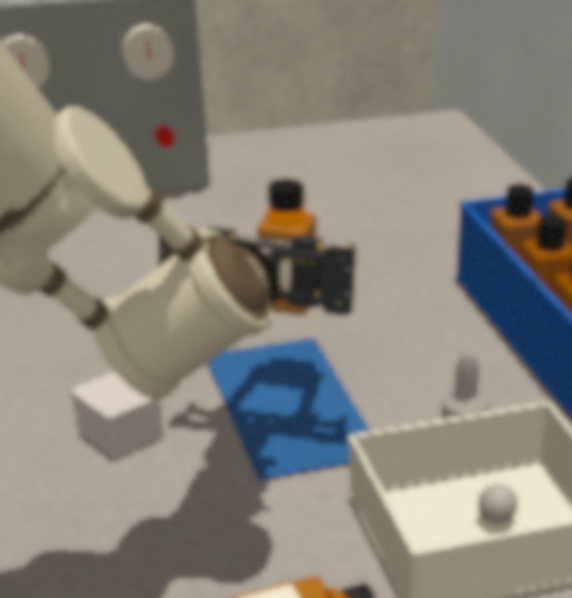

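View pics/t16.png

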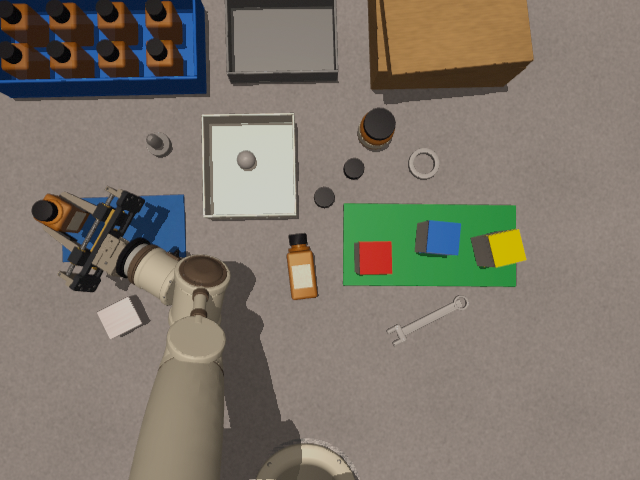

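>>> apply_moves(
  plan="-1.4 0 0.3 0 0 0;-2.8 0 0.7 0 0 0;-4 0 1 0 0 0;-5.2 0 1.3 0 0 0;-6.2 0 1.55 0 0 0;-6.2 0 1.55 0 0 0;-6.2 0 1.55 0 0 0",
)

```text
time_s: 42.85
tcp_pos: [0.5832, 0.4311, 0.0711]
eef_rot: [-0.303, 0.689, 0.395, 0.527]
contact_force: [0.4, 0.1, -1.6]
finger_gap: 0.564
```

```bash
python3 - <<'E'
from fk import *
p,R,s=cur();print(p,p-.019*R[:,2],s["contact_force"])
for z in (.07,.067,.065): show((.575,.415,z),RF(60,75))
E
```

```text
[0.5832 0.4311 0.0711] [0.574  0.4153 0.0761] [ 0.3982  0.0779 -1.5649]
-0.58 0.10 0.18 0.00 0.00 -0.00
-0.87 0.10 0.26 0.00 0.00 -0.00
-1.06 0.10 0.32 0.00 0.00 -0.00
```

>>> apply_moves(
  plan="-0.3 0 0.08 0 0 0;-0.6 0 0.15 0 0 0;-0.8 0 0.2 0 0 0;-0.8 0 0.2 0 0 0;-0.8 0 0.2 0 0 0",
)

```text
time_s: 43.48
tcp_pos: [0.5829, 0.431, 0.0626]
eef_rot: [-0.303, 0.689, 0.395, 0.527]
contact_force: [-0.5, 0.0, -1.0]
finger_gap: 0.563
```

```bash
python3 - <<'E'
from fk import *
p,R,s=cur();print(p,p-.019*R[:,2],s["contact_force"])
cap("side","s17"); im=cv2.imread("pics/s17.png")[60:220,200:360];cv2.imwrite("pics/s17z.png",cv2.resize(im,None,fx=3.5,fy=3.5))
E
```

```text
[0.5829 0.431  0.0626] [0.5737 0.4151 0.0676] [-0.5221  0.0341 -0.9536]
```

View pics/s17z.png

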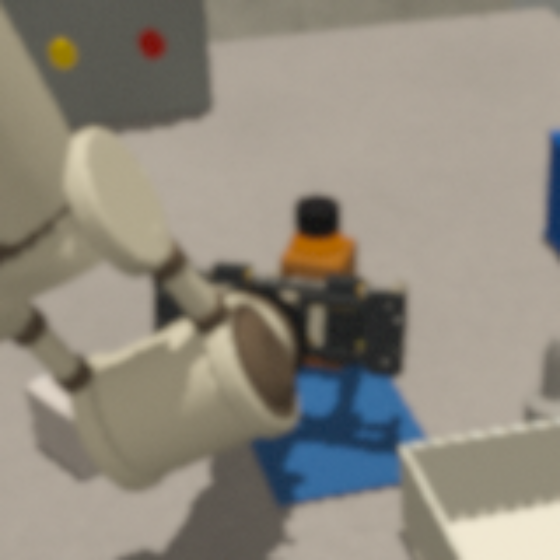

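>>> apply_moves(
  plan="-0.1 0 0.03 0 0 0;-0.2 0 0.05 0 0 0;-0.2 0 0.05 0 0 0;-0.2 0 0.05 0 0 0",
)

```text
time_s: 44.02
tcp_pos: [0.583, 0.4311, 0.0612]
eef_rot: [-0.304, 0.688, 0.395, 0.527]
contact_force: [-1.3, -1.7, 3.2]
finger_gap: 0.562
```

>>> apply_moves(
  plan="-0.1 0 0.03 0 0 0;-0.2 0 0.05 0 0 0;-0.2 0 0.05 0 0 0;-0.2 0 0.05 0 0 0",
)

```text
time_s: 44.52
tcp_pos: [0.5832, 0.4316, 0.061]
eef_rot: [-0.304, 0.687, 0.395, 0.529]
contact_force: [-6.3, -3.3, 10.0]
finger_gap: 0.565
```

It's seated on the plate. I'll release and back off.

>>> apply_moves(
  plan="0.1 0 0 0 0 0;0.1 0 0 0 0 0;0.1 0 0 0 0 0;0.1 0 0 0 0 0;0.1 0 0 0 0 0",
  hand=1,
)

```text
time_s: 45.15
tcp_pos: [0.5829, 0.4311, 0.0593]
eef_rot: [-0.303, 0.689, 0.395, 0.527]
contact_force: [-0.3, 0.1, -0.9]
finger_gap: 0.997
```

>>> apply_moves(
  plan="0.2 0 -2 0 0 0;0.5 0 -4.5 0 0 0;1 0 -7 0 0 0;1.5 0 -10 0 0 0;4 0 -12 0 0 0;8 0 -14 0 0 0;12 0 -15 0 0 0;12 0 -15 0 0 0",
)

```text
time_s: 46.15
tcp_pos: [0.5275, 0.3327, 0.2183]
eef_rot: [-0.301, 0.687, 0.396, 0.529]
contact_force: [-0.2, -0.4, -0.6]
finger_gap: 0.998
```

```bash
python3 - <<'E'
from fk import *
p,R,s=cur();print(p,s["joint_positions"])
im=cap("top","t18");cap("side","s18")
c,_=blob(im,(5,120,60),(20,255,255),(260,200,335,330));print(rect("top",c,.04))
for z,ph in [(p[2],75)]: pass
q=s["joint_positions"]
for a in [((.5,.3,.25),50,60),((.48,.2,.25),40,40),((.47,.1,.25),20,10),((.464,-.0068,.2),5,-15)]:
    q,e=ik(a[0],RF(*a[1:]),q);print(q,"%.4f"%e);show(a[0],RF(*a[1:]))
E
```

```text
[0.5275 0.3327 0.2183] [-0.1532  0.005   2.2979  1.6219  1.119  -0.6994]
(array([ 0.4571, -0.0064]), array([109.3734,  52.1911]), 5.24163818359375)
[-0.064  -0.336   2.3386  1.2403  0.8294 -0.127 ] 0.0000
1.89 -0.29 -3.12 -0.16 -0.26 0.06
[-0.1391 -0.4851  2.2702  0.6284  0.9478  0.4654] 0.0000
-1.24 3.15 -12.76 -0.30 -0.60 0.19
[-0.0911 -0.2492  1.9672  0.0776  1.2663  1.1132] 0.0000
-4.25 7.13 -22.34 -0.49 -1.08 0.54
[-0.2229  0.1111  1.7382 -0.0791  1.5422  1.2728] 0.0000
-11.67 11.39 -30.76 -0.53 -1.44 0.91
```

View pics/t18.png

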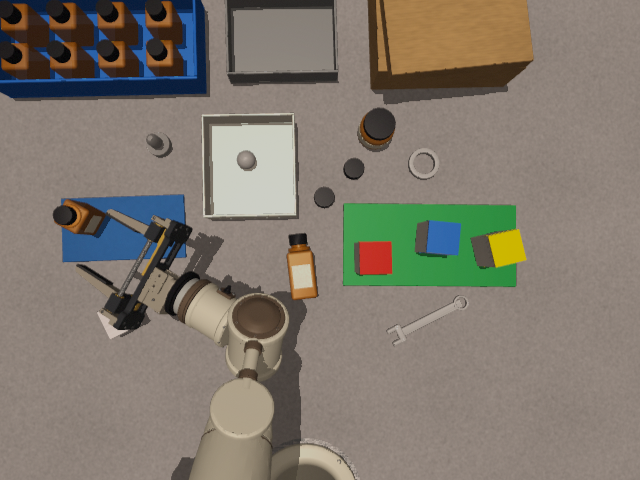

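View pics/s18.png

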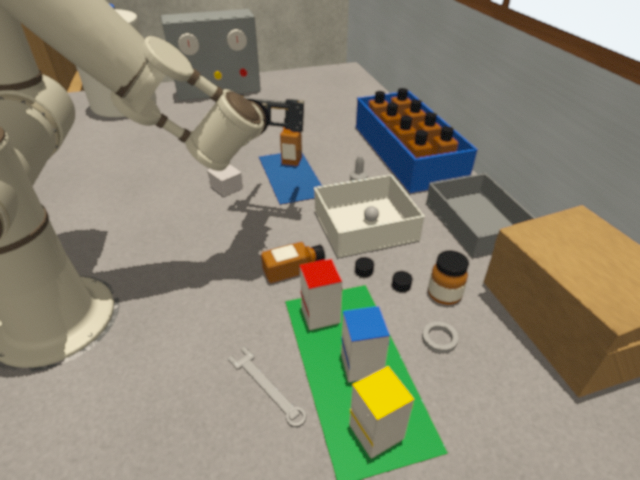

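The first bottle stands on the plate at about (80,218) in the top view. Next is the right bottle.

>>> apply_moves(
  plan="1 0 -1.5 -0.08 -0.13 0.03;1.9 -0.3 -3.1 -0.16 -0.26 0.06;0.9 0.9 -6 -0.21 -0.37 0.1;-0.2 2 -9.5 -0.25 -0.48 0.14;-1.2 3.2 -12.8 -0.3 -0.6 0.19;-2 4.2 -15.2 -0.35 -0.72 0.28;-2.8 5.2 -17.6 -0.4 -0.84 0.37;-3.5 6.2 -20 -0.45 -0.96 0.45;-4.3 7.1 -22.3 -0.49 -1.08 0.54;-6 8.2 -24.5 -0.5 -1.17 0.63;-8 9.2 -26.5 -0.51 -1.26 0.72;-10 10.2 -28.7 -0.52 -1.35 0.81;-11.7 11.4 -30.8 -0.53 -1.44 0.91;-11.7 11.4 -30.8 -0.53 -1.44 0.91;-11.7 11.4 -30.8 -0.53 -1.44 0.91;-11.7 11.4 -30.8 -0.53 -1.44 0.91",
)

```text
time_s: 48.25
tcp_pos: [0.4589, -0.0068, 0.182]
eef_rot: [0.008, 0.99, 0.044, -0.131]
contact_force: [-0.5, 0.4, 1.2]
finger_gap: 1.001
```

```bash
python3 - <<'E'
from fk import *
p,R,s=cur();print(p,s["joint_positions"])
for z in (.1,.06,.03): show((.464,-.0068,z),RF(5,-15))
cap("side","s19")
E
```

```text
[ 0.4589 -0.0068  0.182 ] [-0.2199  0.1104  1.7383 -0.0823  1.5422  1.2747]
2.61 0.00 9.69 0.00 0.00 0.00
3.65 -0.01 13.55 0.00 0.00 0.00
4.43 -0.02 16.45 0.00 0.00 0.00
```

View pics/s19.png

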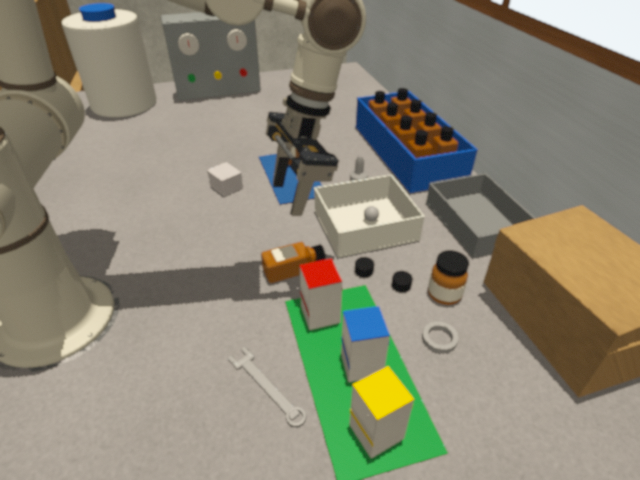

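>>> apply_moves(
  plan="0.9 0 3.3 0 0 0;1.8 0 6.6 0 0 0;2.6 0 9.7 0 0 0;3.2 0 11.8 0 0 0;3.6 0 13.5 0 0 0;4.1 0 15.2 0 0 0;4.4 0 16.4 0 0 0;4.4 0 16.4 0 0 0;4.4 0 16.4 0 0 0",
)

```text
time_s: 49.42
tcp_pos: [0.4595, -0.0084, 0.0122]
eef_rot: [0.008, 0.99, 0.043, -0.131]
contact_force: [-0.4, -0.1, -0.1]
finger_gap: 1.001
```

>>> apply_moves(
  plan="0 0 0 0 0 0;0 0 0 0 0 0;0 0 0 0 0 0;0 0 0 0 0 0;0 0 0 0 0 0;0 0 0 0 0 0",
  hand=-1,
)

```text
time_s: 50.18
tcp_pos: [0.459, -0.0082, 0.0118]
eef_rot: [0.008, 0.99, 0.043, -0.131]
contact_force: [0.5, 1.6, 0.7]
finger_gap: 0.562
```

```bash
python3 - <<'E'
from fk import *
p,R,s=cur();g=p-.019*R[:,2];print(p,g,s["finger_gap"],s["contact_force"])
q=s["joint_positions"]
for a in [((.464,-.007,.14),5,-15),((.46,.05,.25),20,-15),((.50,.19,.25),40,-15),((.54,.285,.24),60,-15)]:
    q,e=ik(a[0],RF(*a[1:]),q);print(q,"%.4f"%e);show(a[0],RF(*a[1:]))
cap("side","s20"); im=cv2.imread("pics/s20.png")[150:350,220:420];cv2.imwrite("pics/s20z.png",cv2.resize(im,None,fx=3,fy=3))
E
```

```text
[ 0.459  -0.0082  0.0118] [ 0.4639 -0.0077  0.0302] 0.5620194081980007 [0.5492 1.6272 0.7265]
[-0.2233  0.1786  1.7894 -0.08    1.4238  1.2819] 0.0000
-2.84 -0.03 -10.61 0.00 0.00 -0.00
[-0.0813  0.0614  1.6901 -0.1084  1.6286  1.1472] 0.0000
-5.60 -5.58 -21.28 -0.06 0.00 -0.25
[ 0.2075  0.2427  1.4877 -0.1226  1.6427  1.0856] 0.0000
-0.51 -19.02 -22.70 -0.16 0.00 -0.59
[ 0.3695  0.4263  1.2781 -0.1634  1.642   0.8983] 0.0000
4.50 -28.02 -23.05 -0.25 0.00 -0.93
```

View pics/s20z.png

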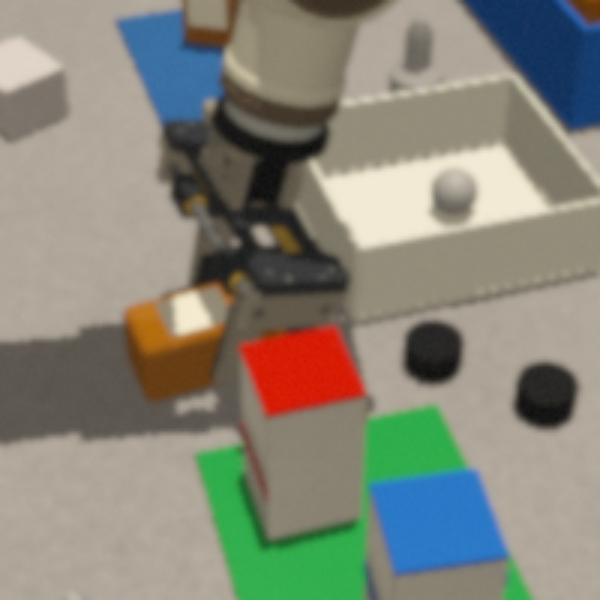

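>>> apply_moves(
  plan="-1.2 0 -4 0 0 0;-2 0 -7.5 0 0 0;-2.8 0 -10.6 0 0 0;-3.8 -2 -14 -0.02 0 -0.08;-4.7 -3.8 -17.6 -0.04 0 -0.16;-5.6 -5.6 -21.3 -0.06 0 -0.25;-4 -10 -21.8 -0.1 0 -0.36;-2.2 -14.5 -22.3 -0.13 0 -0.47;-0.5 -19 -22.7 -0.16 0 -0.59;1.2 -22 -22.8 -0.19 0 -0.7;2.9 -25 -22.9 -0.22 0 -0.82;4.5 -28 -23 -0.25 0 -0.93;4.5 -28 -23 -0.25 0 -0.93;4.5 -28 -23 -0.25 0 -0.93",
)

```text
time_s: 51.98
tcp_pos: [0.537, 0.2797, 0.2205]
eef_rot: [0.067, 0.858, 0.496, -0.115]
contact_force: [-0.6, -0.1, -2.0]
finger_gap: 0.562
```

```bash
python3 - <<'E'
from fk import *
p,R,s=cur();print(p,s["joint_positions"],s["finger_gap"])
q=s["joint_positions"]
for z,ph in [(.24,0),(.24,15),(.22,30),(.2,45),(.18,60),(.15,75),(.076,75)]:
    q,e=ik((.54,.285,z),RF(60,ph),q);print(ph,"%.4f"%e,q,end="   ");show((.54,.285,z),RF(60,ph))
E
```

```text
[0.537  0.2797 0.2205] [ 0.3708  0.4282  1.2787 -0.1682  1.6431  0.8977] 0.5620856536781524
0 0.0000 [ 0.288   0.2453  1.484  -0.      1.4123  0.8116]   0.57 -0.00 -0.21 0.00 0.27 0.00
15 0.0000 [0.1875 0.0859 1.6841 0.2115 1.206  0.6519]   1.03 -0.00 -0.40 0.00 0.53 0.00
30 0.0000 [ 0.0721 -0.0176  1.8929  0.5088  1.0154  0.3781]   1.95 -0.00 1.23 0.00 0.79 0.00
45 0.0000 [-0.0477 -0.049   2.0702  0.9031  0.9279 -0.0202]   2.78 -0.01 2.76 0.00 1.05 0.00
60 0.0000 [-0.1545  0.0275  2.1931  1.3175  0.9869 -0.4733]   3.49 -0.01 4.23 0.00 1.31 0.00
75 0.0000 [-0.2288  0.2625  2.229   1.6429  1.1854 -0.8957]   4.35 -0.01 6.63 -0.00 1.58 0.00
75 0.0000 [-0.2288  0.4912  2.1766  1.7123  1.2043 -1.0843]   6.30 -0.02 13.77 -0.00 1.58 0.00
```

>>> apply_moves(
  plan="0.3 0 -0.1 0 0.13 0;0.6 0 -0.2 0 0.27 0;0.8 0 -0.3 0 0.4 0;1 0 -0.4 0 0.53 0;1.5 0 0.4 0 0.66 0;2 0 1.2 0 0.79 0;2.4 0 2 0 0.92 0;2.8 0 2.8 0 1.05 0;3.2 0 3.5 0 1.18 0;3.5 0 4.2 0 1.31 0;3.9 0 5.4 0 1.44 0;4.3 0 6.6 0 1.58 0;4.3 0 6.6 0 1.58 0;4.3 0 6.6 0 1.58 0",
)

```text
time_s: 53.72
tcp_pos: [0.5502, 0.3008, 0.1474]
eef_rot: [-0.305, 0.685, 0.398, 0.529]
contact_force: [-0.7, -0.1, -1.9]
finger_gap: 0.562
```

```bash
python3 - <<'E'
from fk import *
p,R,s=cur();print(p,p-.019*R[:,2],s["finger_gap"])
for z in (.1,.076): show((.54,.285,z),RF(60,75))
cap("side","s21"); cap("top","t21");im=cv2.imread("pics/s21.png")[60:260,200:400];cv2.imwrite("pics/s21z.png",cv2.resize(im,None,fx=3,fy=3))
E
```

```text
[0.5502 0.3008 0.1474] [0.5411 0.2849 0.1522] 0.5623424664938922
-5.07 -0.11 1.29 -0.00 -0.00 0.00
-7.39 -0.12 1.91 -0.00 -0.00 0.00
```

View pics/s21z.png

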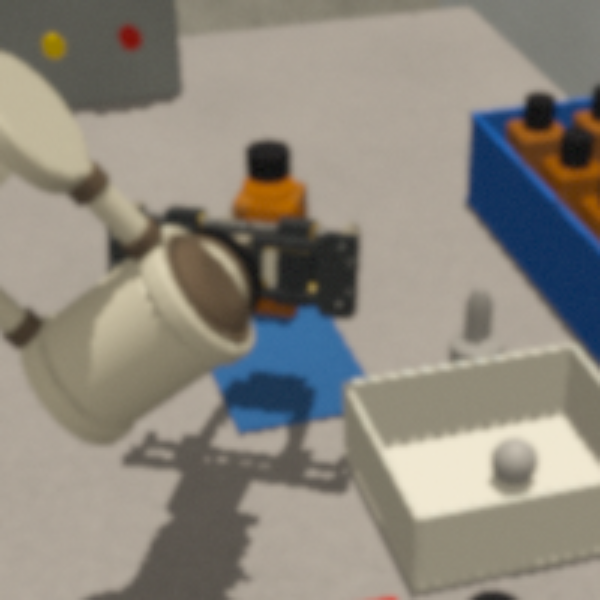

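View pics/t21.png

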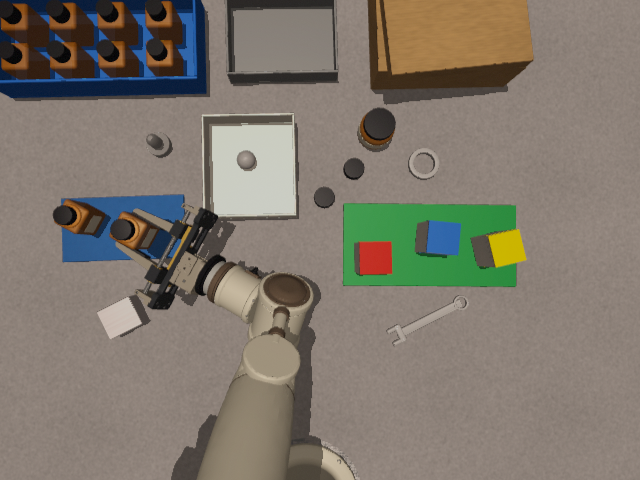

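The second bottle is held upright above the plate at about (130,232). The gripper's right end would come close to the tub corner if I lowered here, so I'll compute clearances and shift.

```bash
python3 - <<'E'
from fk import *
print("block top corners",bp("top",[(97,317),(129,296),(141,312),(109,339)],.05)[:,:2].tolist())
print("tub corner",bp("top",[(204,217)],.07)[:,:2])
p,R,s=cur();q0=s["joint_positions"]
for yaw in (45,50,55,60):
  for g in [(.535,.315),(.535,.325)]:
    f=np.array([np.cos(np.radians(yaw)),np.sin(np.radians(yaw))]);n=np.array([-f[1],f[0]])
    out=[]
    for st in (.069,.1,.13,.16):
        for sg in(1,-1): out.append((np.array(g)-st*np.sin(np.radians(75))*f+sg*.095*n).round(3).tolist())
    q,e=ik((*g,.15),RF(yaw,75),q0)
    d=np.array([.575,.415])-g
    print(yaw,g,"L",out[0::2],"R",out[1::2],"e%.4f"%e,"d f,n",d@f,d@n)
E
```

```text
block top corners [[0.38047195554893, 0.3935654561014142], [0.41933968364309193, 0.33088848577015495], [0.38745017730036047, 0.30828915864185197], [0.3370330854070171, 0.3712322994198291]]
tub corner [[0.5684 0.1778]]
45 (0.535, 0.315) L [[0.421, 0.335], [0.4, 0.314], [0.379, 0.293], [0.359, 0.273]] R [[0.555, 0.201], [0.534, 0.18], [0.513, 0.159], [0.493, 0.139]] e0.0000 d f,n 0.09899494936611658 0.042426406871192895
45 (0.535, 0.325) L [[0.421, 0.345], [0.4, 0.324], [0.379, 0.303], [0.359, 0.283]] R [[0.555, 0.211], [0.534, 0.19], [0.513, 0.169], [0.493, 0.149]] e0.0000 d f,n 0.0919238815542511 0.03535533905932741
50 (0.535, 0.315) L [[0.419, 0.325], [0.4, 0.302], [0.382, 0.28], [0.363, 0.258]] R [[0.565, 0.203], [0.546, 0.18], [0.527, 0.158], [0.508, 0.136]] e0.0000 d f,n 0.10231594869935931 0.03363698324389486
50 (0.535, 0.325) L [[0.419, 0.335], [0.4, 0.312], [0.382, 0.29], [0.363, 0.268]] R [[0.565, 0.213], [0.546, 0.19], [0.527, 0.168], [0.508, 0.146]] e0.0000 d f,n 0.09465550426816952 0.027209107147029458
55 (0.535, 0.315) L [[0.419, 0.315], [0.402, 0.29], [0.385, 0.267], [0.369, 0.243]] R [[0.575, 0.206], [0.557, 0.181], [0.541, 0.158], [0.524, 0.134]] e0.0000 d f,n 0.10485826188294096 0.024591561863544994
55 (0.535, 0.325) L [[0.419, 0.325], [0.402, 0.3], [0.385, 0.277], [0.369, 0.253]] R [[0.575, 0.216], [0.557, 0.191], [0.541, 0.168], [0.524, 0.144]] e0.0000 d f,n 0.09666674144005104 0.018855797500034525
60 (0.535, 0.315) L [[0.419, 0.305], [0.404, 0.279], [0.39, 0.254], [0.375, 0.229]] R [[0.584, 0.21], [0.569, 0.184], [0.554, 0.159], [0.54, 0.134]] e0.0000 d f,n 0.1066025403784438 0.015358983848622523
60 (0.535, 0.325) L [[0.419, 0.315], [0.404, 0.289], [0.39, 0.264], [0.375, 0.239]] R [[0.584, 0.22], [0.569, 0.194], [0.554, 0.169], [0.54, 0.144]] e0.0000 d f,n 0.09794228634059941 0.010358983848622518
```

```bash
python3 - <<'E'
from fk import *
for z in (.15,.1,.08): show((.545,.328,z),RF(55,75))
E
```

```text
0.64 -1.66 3.83 -0.09 -0.01 0.03
-4.19 -1.70 5.10 -0.09 -0.01 0.03
-6.13 -1.71 5.61 -0.09 -0.01 0.03
```

>>> apply_moves(
  plan="0.6 -0.8 2 -0.04 -0.01 0.01;0.6 -1.7 3.8 -0.09 -0.01 0.03;0.6 -1.7 3.8 -0.09 -0.01 0.03;-0.6 -1.7 4.1 -0.09 -0.01 0.03;-1.8 -1.7 4.5 -0.09 -0.01 0.03;-3 -1.7 4.8 -0.09 -0.01 0.03;-4.2 -1.7 5.1 -0.09 -0.01 0.03;-5.2 -1.7 5.3 -0.09 -0.01 0.03;-6.1 -1.7 5.6 -0.09 -0.01 0.03;-6.1 -1.7 5.6 -0.09 -0.01 0.03;-6.1 -1.7 5.6 -0.09 -0.01 0.03",
)

```text
time_s: 55.2
tcp_pos: [0.5541, 0.3433, 0.0731]
eef_rot: [-0.281, 0.706, 0.365, 0.538]
contact_force: [0.2, 0.4, -1.3]
finger_gap: 0.563
```

```bash
python3 - <<'E'
from fk import *
p,R,s=cur();print(p,p-.019*R[:,2],s["contact_force"],np.degrees(np.arcsin(R[2,2])))
show((.545,.328,.069),RF(55,75))
cap("side","s22"); im0=cap("top","t22");im=cv2.imread("pics/t22.png")[170:350,40:300];cv2.imwrite("pics/t22z.png",cv2.resize(im,None,fx=3,fy=3))
E
```

```text
[0.5541 0.3433 0.0731] [0.5436 0.3283 0.0781] [ 0.1904  0.4134 -1.2794] -15.28807237125825
-0.85 0.13 0.30 0.00 0.01 -0.00
```

View pics/t22z.png

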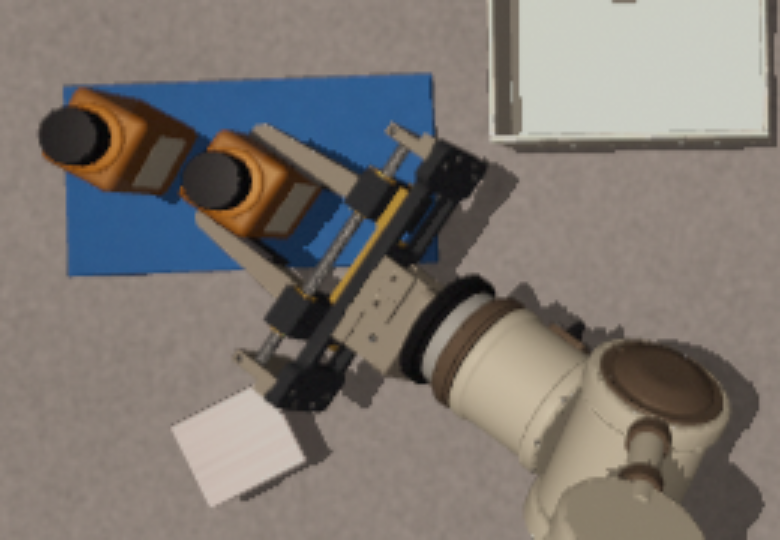

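View pics/s22.png

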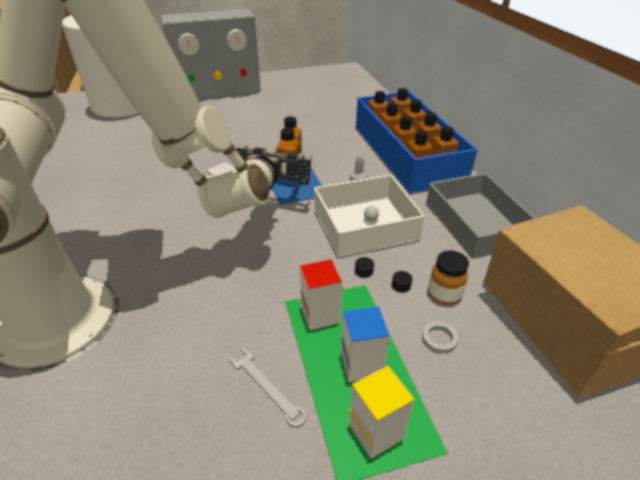

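>>> apply_moves(
  plan="-0.3 0 0.08 0 0 0;-0.6 0 0.2 0 0 0;-0.85 0.1 0.3 0 0 0;-0.85 0.1 0.3 0 0 0;-0.85 0.1 0.3 0 0 0",
)

```text
time_s: 55.92
tcp_pos: [0.5551, 0.3433, 0.0637]
eef_rot: [-0.281, 0.706, 0.365, 0.538]
contact_force: [-0.3, -0.2, -2.0]
finger_gap: 0.561
```

>>> apply_moves(
  plan="-0.1 0 0.03 0 0 0;-0.2 0 0.05 0 0 0;-0.2 0 0.05 0 0 0;-0.2 0 0.05 0 0 0",
)

```text
time_s: 56.42
tcp_pos: [0.555, 0.3432, 0.0617]
eef_rot: [-0.281, 0.706, 0.365, 0.538]
contact_force: [0.0, 0.4, -1.8]
finger_gap: 0.561
```

>>> apply_moves(
  plan="-0.1 0 0.03 0 0 0;-0.2 0 0.05 0 0 0;-0.2 0 0.05 0 0 0;-0.2 0 0.05 0 0 0",
)

```text
time_s: 56.92
tcp_pos: [0.5552, 0.3433, 0.0603]
eef_rot: [-0.281, 0.706, 0.365, 0.538]
contact_force: [-1.6, -1.8, 3.6]
finger_gap: 0.566
```

Contact. I'll release and retreat.

>>> apply_moves(
  plan="0 0 0 0 0 0;0 0 0 0 0 0;0 0 0 0 0 0;0 0 0 0 0 0;0 0 0 0 0 0",
  hand=1,
)

```text
time_s: 57.55
tcp_pos: [0.555, 0.3432, 0.0596]
eef_rot: [-0.281, 0.707, 0.365, 0.538]
contact_force: [0.2, 0.3, -0.4]
finger_gap: 0.998
```

>>> apply_moves(
  plan="0.3 0 -1.5 0 0 0;0.8 0 -3.5 0 0 0;1.5 0 -6 0 0 0;3 0 -8.5 0 0 0;6 0 -11 0 0 0;10 0 -13 0 0 0;14 0 -15 0 0 0;14 0 -15 0 0 0;14 0 -15 0 0 0",
)

```text
time_s: 58.68
tcp_pos: [0.4929, 0.2546, 0.2334]
eef_rot: [-0.28, 0.707, 0.365, 0.537]
contact_force: [0.2, -0.1, -0.1]
finger_gap: 1.001
```

```bash
python3 - <<'E'
from fk import *
p,R,s=cur();print(p,s["joint_positions"],s["time_s"],s["contact_force"])
im=cap("top","t23");cap("side","s23")
for n,lo,hi,roi,z in [("red",(0,150,100),(6,255,255),(340,200,520,290),.114),("yel",(22,150,100),(32,255,255),(340,200,540,290),.114),("blu",(105,120,100),(125,255,255),(340,200,520,290),.114)]:
    c,_=blob(im,lo,hi,roi); print(n,rect("top",c,z))
E
```

```text
[0.4929 0.2546 0.2334] [-0.3894 -0.2427  2.4675  1.4861  1.2328 -0.6045] 58.675 [ 0.1682 -0.0528 -0.0655]
red (array([ 0.4812, -0.1449]), array([59.6945, 57.6817]), 88.33475494384766)
yel (array([ 0.493 , -0.3914]), array([62.3919, 62.4266]), 11.94232177734375)
blu (array([ 0.5144, -0.2733]), array([59.3525, 58.8066]), 82.6971664428711)
```

View pics/t23.png

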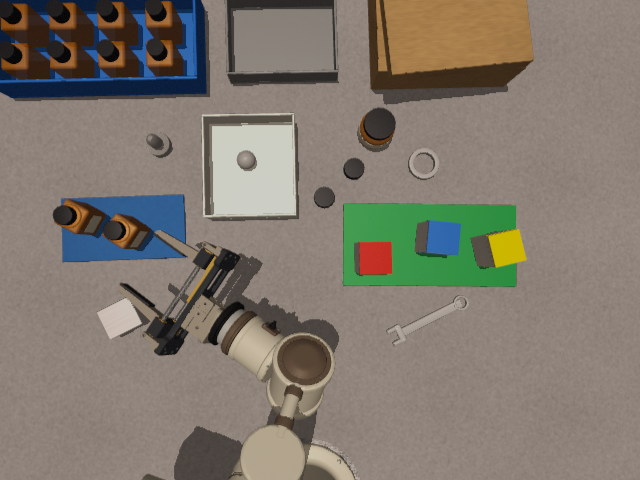

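View pics/s23.png

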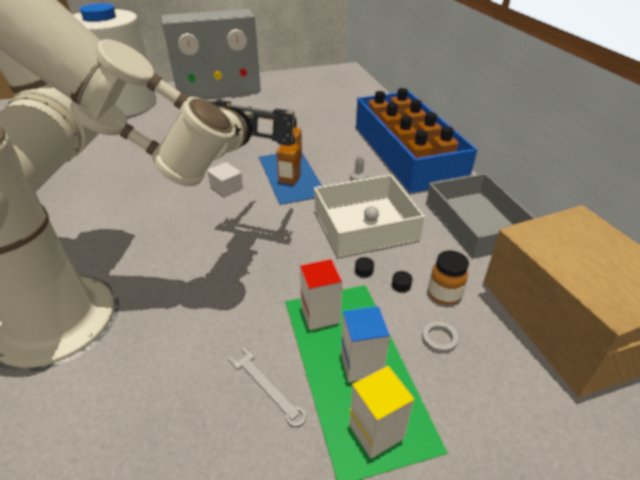

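Both bottles stand on the plate at about (80,217) and (126,232). The ball is in the tub, the tins are upright on the mat, the bystanders haven't moved, and the arm is clear. Handing in.

```bash
python3 -c "
from plant import job
print(job.job_done())"
```

```text
the job is handed in; nothing more can be done
None
```

The job is handed in, finished at about 59 s of the 210 s allowed. It reported no verdict.

**Tins:** I lifted them upright in the order red, yellow, blue:

| Tin | Weight felt | Result |
|---|---|---|
| Red | about 4.9 N, then about 2.5 N after tipping | loaded; tipped over the tub |
| Yellow | about 2.7 N | empty; not tipped |
| Blue | about 2.6 N | empty; not tipped |

The last pictures show the steel ball in the tub and all three tins upright on the mat, within about 1 mm of where they started.

**Bottles:** Both were gripped, turned upright and set down on the blue plate, and both were standing there in the last pictures. The left bottle had been knocked about 31 mm aside before I reached it, so I measured its position again before gripping.

**Other things:** In the last pictures the bystanders looked unmoved and the arm was clear of everything. When I set the red tin down, the force peaked at about 24 N, which is under the limit. No check failed or disagreed.

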